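Snap the retaining clip onto the dish carousel's axle

TASK

Pick up the fork tool from its rest and use its two prongs to push the split clip along its lane, sideways onto the axle groove of the Petri-dish carousel, until it snaps fully home; then keep leaning on it with the fork at about 16 N for a second to prove it seated, never pressing harder than 20 N. Touch the clip only with the tool, then lay the fork back on its rest the way it lay before, let go, and leave the other bottles and dishes alone.

Things in the scene. Friction and masses are not known exactly. Their poses are not given: they have to be found in the camera images.
- carousel: fixed Petri-dish carousel. Origin on the work surface under the slot's middle; x = push direction, along the lane to the axle; z up. Round plate 230 mm across, top 36 mm high, dishes on its far side (tops 68 mm). White pedestal with a flat lane, top 75 mm high, from x = -66 to 0 mm, between ribs 5 mm high whose inner faces are 41 mm apart (x = -66 to -18)
- axle_groove (a point): middle of the adjusting slot, on the lane's line, in which the carousel's upright steel axle is clamped; 78 mm above the work surface, 3 mm above the lane; axes as the carousel's. The axle stands up to 8 mm ahead of or behind this point (x), differently each time, and does not yield. It is 23 mm thick, top at 105 mm; its groove is 16 mm thick, open from the lane to 10 mm above it
- clip_center (a point): middle of the bore, half-way up, of the loose dark steel split clip, lying flat in the lane: 30 mm wide, 6 mm thick. x points out of its mouth to the axle. Along x (mm): jaw tips +9.5, bore's bottom -8.5, tail end -27. Home: bore's middle at most 1 mm from the axle's. The jaws touch the axle 13.5 mm short of home and are widest 7 mm short
- clip_back (a point): middle of the clip's back face, half-way up, 16.5 mm behind the bore's middle: the prongs press here, on flat shoulders 5 to 15 mm to each side; between them a tail 10 mm wide sticks 10.5 mm back. Pushing on takes some 5 to 10 N, drops at the snap, then rises steeply as the bore bottoms on the axle. It may stick 3 to 6 mm short if not pushed on
- fork_grip (a point): centre of the fork tool's black handle, half-way up: 104 mm long, 18 wide, 20 high; about 120 g. x along the tool towards the prongs, z up. It lies in the rest's two saddles
- fork_tip (a point): midway between the ends of the fork's two steel prongs, 118 mm ahead of the handle's centre, on its axis; axes as the handle's. Prongs 6 mm wide, 5 thick, 14 long, with a gap of 14 mm between them that takes the clip's tail; fork 26 mm wide, shank 12 mm wide and 5 thick
- rest_seat (a point): where the handle's centre belongs in the fixed grey rest, 44 mm above the work surface; x along the lying tool, towards its prongs. Two saddles 8 mm thick at x = -42 and +42 carry the handle's underside at 34 mm; their cheeks lean outward, 24 mm apart at the foot, tops at 49 mm. Between the saddles there is room for fingers down to the 6 mm base
- dish_stack: bystander: loose stack of Petri dishes, 94 mm across, 80 mm tall; origin at the centre of its underside
- bottle_a: bystander: loose bottle with a blue cap, 56 mm across, 100 mm tall; origin at the centre of its underside
- bottle_b: bystander: smaller loose bottle with a blue cap, 44 mm across, 85 mm tall; origin at the centre of its underside
- jaw_left (a joint): how far the clip's left sprung jaw is bent outward (m): 0 relaxed, about 0.0023 as it passes the axle's groove, 0 again once snapped home
- jaw_right (a joint): how far the clip's right sprung jaw is bent outward (m): 0 relaxed, about 0.0023 as it passes the axle's groove, 0 again once snapped home
Things that resemble listed ones, but are neither listed nor needed, are in the scene too. What is shaped like the part that bears fork_grip but orange or purple is not meant.

How it is judged:
By the outcome, as a careful person would: the job done as asked, in the order asked, and still so for the second after the job is handed in, with the robot touching nothing.
It also fails if it takes over 72 s, if anything falls off the work surface, if the arm or the gripper's body presses on something with over 40 N, if the wrist force passes 120 N, or if a joint passes its speed limit or range.

ROBOT

A 6-joint arm with a two-finger parallel gripper is mounted at the origin on the work surface. World frame = base frame: x ahead of the robot, y to its left, z up, the work surface at z = 0. Lengths are in m, angles in degrees, forces in N, time in s.
With the tool pointing down it reaches from about 0.35 to 0.85 m from the base axis. Payload 8.1 kg.
Tool frame: the origin (TCP) lies midway between the tips of the shut fingers; the grasp point (between the pads) lies 19 mm behind it; z points along the fingers, y is the direction in which the jaws open and shut (so a half turn about z gives the same grasp; the last joint's range is limited). The gripper opens to 93 mm and grips with 3 to 60 N. Pads are 15 mm wide; open, the fingers measure 128 mm over their backs; the gripper's body (75 mm by 188 mm) begins 65 mm behind the grasp point.
Start: joints at [67.242, 7.471, 85.268, -0, 87.261, -4.893], TCP at [0.184, 0.571, 0.219] pointing down, gripper open.
Joint ranges: [-169.43, 169.43], [-51.17, 129.36], [1.28, 143.12], [-76.62, 256.62], [0, 156.53], [-152.29, 152.29]. Speed limits (degrees/s): [136.94, 136.94, 159.86, 180, 180, 180].

INTERFACE

Orientations are given as a 3x3 rotation matrix whose columns are the frame's x, y, z axes.
In Python, from plant import env gives the robot as it stands. The module is installed in compiled form; this text tells all that it offers.
- The arm moves only by the tool servo_tool, never from a script. Its argument "steps" is a list of rows, each an object with "hand": the closure, from -1 (fully open) to 1 (shut), so that 0 is half open; "dp": the shift along the tool's x, y, z in units of 60 mm (1.0 is 60 mm), a list of three; "twist": the turn, a rotation vector about the tool's x, y, z in rad, a list of three. A call has 1 to 20 rows; each row shifts and turns the commanded pose from where the row before left it, along the tool's axes as they then stand; what a row does not reach is not made up. A row lasts 1/8 s, in which the tool goes at most 62.5 mm and 10.7 degrees, less where a joint would pass 70% of its speed; a pose out of reach is approached as far as the arm can. A call is refused whole if a number of a shift passes 1 or a number of a turn 0.188, either way. A call with a gripper value outside its range is refused whole. The fingers move at their own pace and stop on an object; "force" is the grip in N (left out, the last holds). Time passes only in rows, so rows that do not move let the fingers close. It gives the time, the measured TCP pose, the force and the opening at its end, in the units of the state.
- env.sense(): the state, without advancing time (a new reading comes with each control period).
- env.get_image(name): name is "scene" or "top" or "wrist"; returns the picture (420x560x3 uint8, blue, green, red); there is no depth.
- env.calibration(name): a dict with "mtx" (3x3 intrinsics, pixels), "k1" (the pictures are not rectified: a ray, as slopes to the right and down, at radius r is drawn at 1 + k1 r^2 times it, then the intrinsics apply), "eye" and "attitude" of the camera in the world. Camera axes: x right, y up, looking along -z (the intrinsics and any distortion apply to the point x, -y, -z); pixel columns grow to the right and rows downward; lengths in m; the calibration is good to about 2 mm. A picture is of the moment at which its call begins: read the wrist's pose just before it. calibration takes no time and is no camera call; for the wrist camera it gives the pose at the moment of the call.
- env.close_job(): hands the job in, once; it reports no verdict.
The state is a dict: "t": time; "q": joint angles; "dq": joint speeds; "tau": joint torques, N m; "ee_pos": TCP position; "ee_rot": TCP orientation; "wrist_force": force on the tool from outside, world axes, zero at the start; "moment": the same for the moment, N m; "finger_gap": opening from 0.0 (shut) to 1.0 (fully open).
Only numpy, scipy, OpenCV 4.12 (cv2) and the standard library are available. Lean on these libraries where they do the work, as an engineer would, in place of code of your own. Each camera call takes 0.05 s, during which the arm holds its last target.

## Working session

There is one attempt and no reset: what is moved stays moved. The work goes in short steps, Python scripts to look and compute and a tool call to move; the robot and the scene stay as the last step left them, time stands still between calls to the robot, and variables do not carry over. Pictures are saved under pics/ and viewed, and the job is handed in when it is done.

Besides the shell and the picture viewer there is one more tool, called after "Call:" as name(argument=value, ...), one argument or row to a line, values as JSON. servo_tool: Moves the arm, as the interface text tells. Its arguments: {"type":"object","properties":{"steps":{"type":"array"},"force":{"type":"number"}},"required":["steps"]}

```bash
mkdir -p pics; ls; cat > h.py <<'E'
import numpy as np, cv2
from plant import env
def save(n,f):
    im=env.get_image(n); cv2.imwrite('pics/'+f,im); return im
E
python3 - <<'E'
from h import *
for n in ['scene','top','wrist']:
    c=env.calibration(n); print(n,c)
    save(n,n+'0.png')
print(env.sense())
E
```

```text
pics
scene {'mtx': array([[397.47500771,   0.        , 283.10330449],
       [  0.        , 397.47500771, 218.50404572],
       [  0.        ,   0.        ,   1.        ]]), 'k1': -0.018559588379383467, 'eye': array([ 1.03974365, -0.48513846,  0.87840961]), 'attitude': array([[ 0.64068636, -0.5803342 ,  0.50272578],
       [ 0.76779982,  0.48245984, -0.42156367],
       [ 0.00210282,  0.65608286,  0.75468594]])}
top {'mtx': array([[459.28841637,   0.        , 284.02972506],
       [  0.        , 459.28841637, 206.34023132],
       [  0.        ,   0.        ,   1.        ]]), 'k1': -0.07456973052644085, 'eye': array([ 0.30276143, -0.01944822,  1.063477  ]), 'attitude': array([[ 0.04239256,  0.97919006, -0.19846837],
       [-0.99908495,  0.04042002, -0.01398152],
       [-0.00566847,  0.19887947,  0.98000756]])}
wrist {'mtx': array([[302.71117968,   0.        , 279.65079659],
       [  0.        , 302.71117968, 208.60271878],
       [  0.        ,   0.        ,   1.        ]]), 'k1': -0.03746040364114368, 'eye': array([0.11935684, 0.59104804, 0.38380825]), 'attitude': array([[ 0.3069
[... 189 characters left out ...]
 8.53154037e+01, -1.96866493e-03,
        8.72609209e+01, -4.89510511e+00]), 'dq': array([ 0.05380054, -0.17560168, -0.19961008, -0.00310731, -0.00306408,
        0.03061343]), 'tau': array([ 6.18157883e-04, -5.60466778e+01, -4.92341244e+01,  7.68927089e-02,
        3.05713818e-02, -6.11479618e-05]), 'ee_pos': array([0.1838865 , 0.57066656, 0.21783157]), 'ee_rot': array([[-9.51793264e-01,  3.06739823e-01, -5.13685772e-04],
       [ 3.06740241e-01,  9.51792362e-01, -1.31323645e-03],
       [ 8.61002792e-05, -1.40749770e-03, -9.99999006e-01]]), 'wrist_force': array([0.60319029, 0.3867662 , 0.73413818]), 'moment': array([ 0.00549367, -0.03605688,  0.02904381]), 'finger_gap': 0.9986429725213454}
```

View pics/scene0.png

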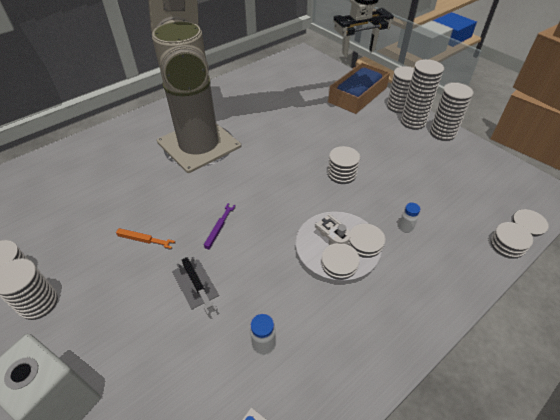

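View pics/top0.png

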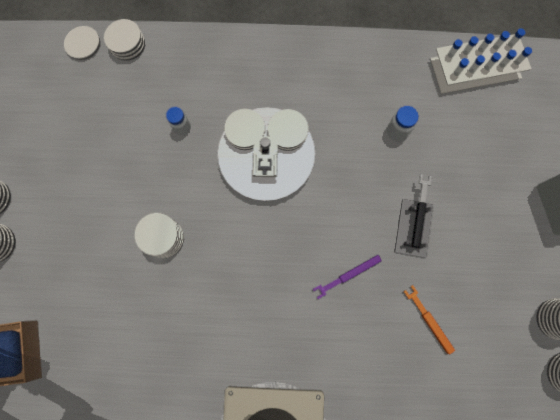

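View pics/wrist0.png

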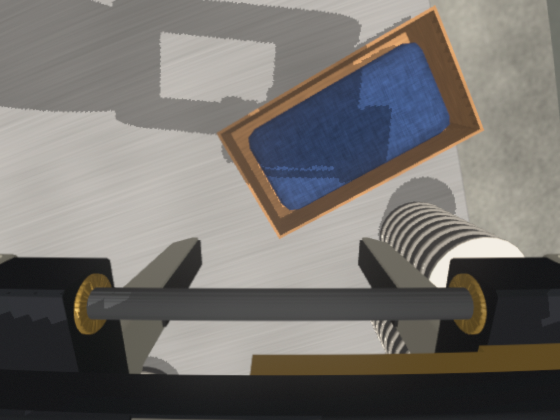

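The top view shows the black-handled fork at about (418,225), prongs up in the image. The carousel is at about (265,155), with the clip in its lane at about (265,165). I'll zoom in on both and measure.

```bash
cat >> h.py <<'E'
def ray(c,u,v):
    K=c['mtx']; p=cv2.undistortPoints  # k1 only, model x*(1+k1 r^2)
    d=p(np.array([[[u,v]]],float),K,np.array([c['k1'],0,0,0,0.]))[0,0]
    w=c['attitude']@np.array([d[0],-d[1],-1.]); return np.array(c['eye']),w
def onz(c,u,v,z):
    e,w=ray(c,u,v); return e+w*(z-e[2])/w[2]
def proj(c,P):
    q=np.array(c['attitude']).T@(np.asarray(P,float)-c['eye']); x,y=q[0]/-q[2],-q[1]/-q[2]
    f=1+c['k1']*(x*x+y*y); K=c['mtx']; return np.array([K[0,0]*x*f+K[0,2],K[1,1]*y*f+K[1,2]])
E
python3 - <<'E'
from h import *
t=cv2.imread('pics/top0.png'); s=cv2.imread('pics/scene0.png')
a=cv2.resize(t[90:210,205:325],None,fx=5,fy=5,interpolation=cv2.INTER_CUBIC); cv2.imwrite('pics/t_car.png',a)
a=cv2.resize(t[165:265,370:470],None,fx=6,fy=6,interpolation=cv2.INTER_CUBIC); cv2.imwrite('pics/t_fork.png',a)
a=cv2.resize(s[200:290,290:390],None,fx=6,fy=6,interpolation=cv2.INTER_CUBIC); cv2.imwrite('pics/s_car.png',a)
c=env.calibration('top')
for n,u,v,z in [('fork',418,225,.054),('prong',424,180,.044),('axle',265,145,.105),('lane back',264,176,.075),('bottleA',406,116,.1),('bottleB',176,115,.085),('stack',156,235,.08)]: print(n,onz(c,u,v,z).round(3))
E
```

```text
fork [ 0.477 -0.306  0.054]
prong [ 0.584 -0.325  0.044]
axle [0.632 0.042 0.105]
lane back [0.57  0.042 0.075]
bottleA [ 0.716 -0.271  0.1  ]
bottleB [0.704 0.25  0.085]
stack [0.427 0.27  0.08 ]
```

View pics/t_car.png

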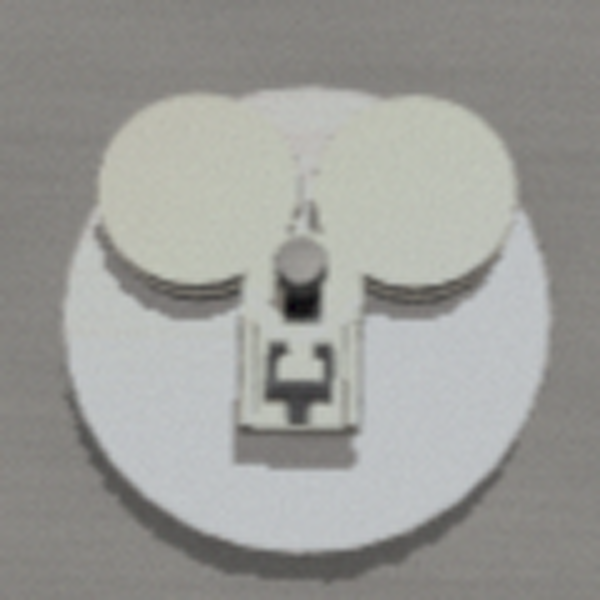

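View pics/t_fork.png

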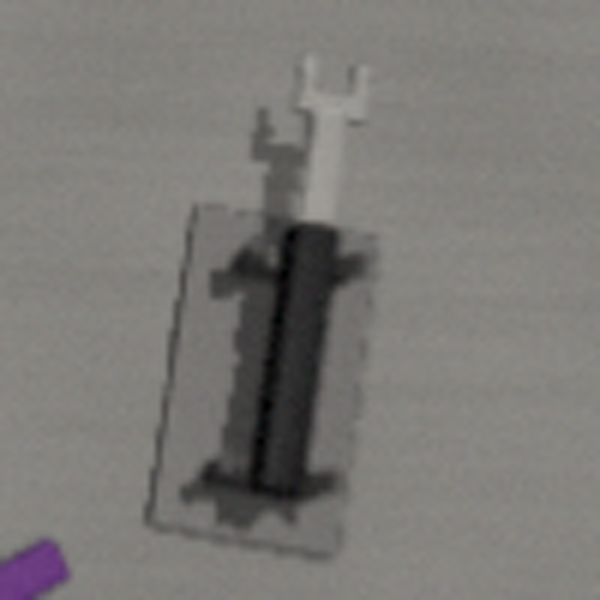

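View pics/s_car.png

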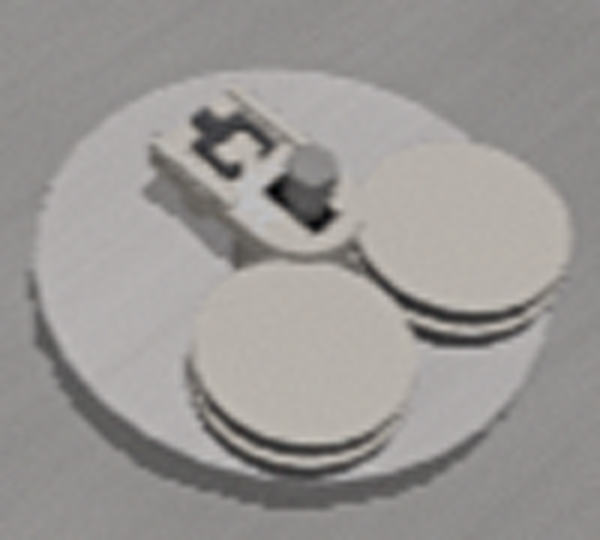

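```bash
cat >> h.py <<'E'
from scipy.spatial.transform import Rotation as Ro
import json
def down(yaw):
    a=np.radians(yaw); return np.array([[np.cos(a),np.sin(a),0],[np.sin(a),-np.cos(a),0],[0,0,-1.]])
def plan(pos,R,N,hand,p0=None,R0=None,nd=3):
    s=env.sense(); p=np.array(s['ee_pos'] if p0 is None else p0); A=np.array(s['ee_rot'] if R0 is None else R0)
    pos=np.array(pos); rows=[]
    for i in range(N):
        k=N-i
        dp=np.round(A.T@(pos-p)/k/.06,nd); rv=np.round(Ro.from_matrix(A.T@R).as_rotvec()/k,nd)
        if abs(rv).max()>.187 or abs(dp).max()>1 or np.linalg.norm(dp)>1.04 or np.linalg.norm(rv)>.187: print('BIG',dp,rv)
        rows.append({"hand":hand,"dp":(dp+0).tolist(),"twist":(rv+0).tolist()})
        p=p+A@dp*.06; A=A@Ro.from_rotvec(rv).as_matrix()
    print(json.dumps(rows)); print('end',p.round(4)); return p,A
E
python3 - <<'E'
from h import *
s=env.sense()
# force rotation direction: yaw -162 about world => +z tool
plan([.55,.04,.2],down(0.5),16,-1,nd=2)
E
```

```text
[{"hand": -1, "dp": [-0.53, -0.41, 0.02], "twist": [0.0, 0.0, 0.18]}, {"hand": -1, "dp": [-0.6, -0.31, 0.02], "twist": [0.0, 0.0, 0.18]}, {"hand": -1, "dp": [-0.64, -0.2, 0.02], "twist": [0.0, 0.0, 0.18]}, {"hand": -1, "dp": [-0.67, -0.08, 0.02], "twist": [0.0, 0.0, 0.18]}, {"hand": -1, "dp": [-0.67, 0.04, 0.02], "twist": [0.0, 0.0, 0.18]}, {"hand": -1, "dp": [-0.65, 0.16, 0.02], "twist": [0.0, 0.0, 0.17]}, {"hand": -1, "dp": [-0.61, 0.27, 0.02], "twist": [0.0, 0.0, 0.18]}, {"hand": -1, "dp": [-0.56, 0.38, 0.02], "twist": [0.0, 0.0, 0.17]}, {"hand": -1, "dp": [-0.48, 0.47, 0.02], "twist": [0.0, 0.0, 0.18]}, {"hand": -1, "dp": [-0.39, 0.54, 0.02], "twist": [0.0, 0.0, 0.17]}, {"hand": -1, "dp": [-0.29, 0.6, 0.02], "twist": [0.0, 0.0, 0.18]}, {"hand": -1, "dp": [-0.18, 0.65, 0.02], "twist": [0.0, 0.0, 0.17]}, {"hand": -1, "dp": [-0.07, 0.67, 0.02], "twist": [0.0, 0.0, 0.18]}, {"hand": -1, "dp": [0.05, 0.67, 0.02], "twist": [0.0, 0.0, 0.17]}, {"hand": -1, "dp": [0.16, 0.65, 0.01], "twist": [0.0, 0.0, 0.18]}, {"hand": -1, "dp": [0.28, 0.62, 0.02], "twist": [0.0, 0.0, 0.17]}]
end [0.5501 0.0398 0.1997]
```

Call:
servo_tool(
  steps=[
    {"hand": -1, "dp": [-0.53, -0.41, 0.02], "twist": [0.0, 0.0, 0.18]},
    {"hand": -1, "dp": [-0.6, -0.31, 0.02], "twist": [0.0, 0.0, 0.18]},
    {"hand": -1, "dp": [-0.64, -0.2, 0.02], "twist": [0.0, 0.0, 0.18]},
    {"hand": -1, "dp": [-0.67, -0.08, 0.02], "twist": [0.0, 0.0, 0.18]},
    {"hand": -1, "dp": [-0.67, 0.04, 0.02], "twist": [0.0, 0.0, 0.18]},
    {"hand": -1, "dp": [-0.65, 0.16, 0.02], "twist": [0.0, 0.0, 0.17]},
    {"hand": -1, "dp": [-0.61, 0.27, 0.02], "twist": [0.0, 0.0, 0.18]},
    {"hand": -1, "dp": [-0.56, 0.38, 0.02], "twist": [0.0, 0.0, 0.17]},
    {"hand": -1, "dp": [-0.48, 0.47, 0.02], "twist": [0.0, 0.0, 0.18]},
    {"hand": -1, "dp": [-0.39, 0.54, 0.02], "twist": [0.0, 0.0, 0.17]},
    {"hand": -1, "dp": [-0.29, 0.6, 0.02], "twist": [0.0, 0.0, 0.18]},
    {"hand": -1, "dp": [-0.18, 0.65, 0.02], "twist": [0.0, 0.0, 0.17]},
    {"hand": -1, "dp": [-0.07, 0.67, 0.02], "twist": [0.0, 0.0, 0.18]},
    {"hand": -1, "dp": [0.05, 0.67, 0.02], "twist": [0.0, 0.0, 0.17]},
    {"hand": -1, "dp": [0.16, 0.65, 0.01], "twist": [0.0, 0.0, 0.18]},
    {"hand": -1, "dp": [0.28, 0.62, 0.02], "twist": [0.0, 0.0, 0.17]},
    {"hand": -1, "dp": [0, 0, 0], "twist": [0, 0, 0]},
    {"hand": -1, "dp": [0, 0, 0], "twist": [0, 0, 0]},
  ],
)

```text
t: 2.4
ee_pos: [0.5498, 0.0405, 0.1996]
ee_rot: [[1.0, 0.011, -0.001], [0.011, -1.0, 0.0], [-0.001, -0.0, -1.0]]
wrist_force: [-0.3, -0.0, -0.5]
finger_gap: 1.0
```

```bash
python3 - <<'E'
from h import *
import pickle
s=env.sense(); c=env.calibration('wrist'); im=save('wrist','w1.png'); pickle.dump(c,open('w1.pkl','wb'))
print(s['t'],s['ee_pos'],s['ee_rot'],s['q'],s['wrist_force'],s['dq'])
E
```

```text
2.4 [0.54978277 0.04045373 0.19960369] [[ 9.99938312e-01  1.10560790e-02 -1.06516008e-03]
 [ 1.10565199e-02 -9.99938791e-01  4.08932375e-04]
 [-1.06057370e-03 -4.20684113e-04 -9.99999349e-01]] [-1.13608146e+00  5.36814658e-01  9.45183712e+01  2.23001099e-02
  8.50062963e+01  8.82284731e+01] [-0.2639137  -0.00630226 -0.46583176] [ 1.080054   -0.81290426  0.30681507 -0.01220662  0.00917411  0.11814994]
```

View pics/w1.png

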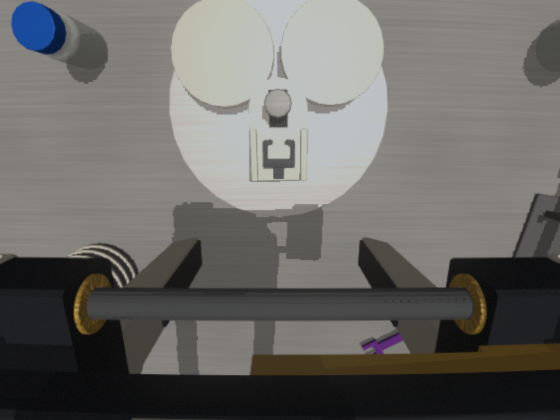

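The wrist view shows the clip at about (278,158), the axle top at about (278,103) and the lane's rear edge at row 181. Next I'll zoom in and extract these by mask.

```bash
python3 - <<'E'
from h import *
im=cv2.imread('pics/w1.png')
a=cv2.resize(im[85:190,230:330],None,fx=6,fy=5.7,interpolation=cv2.INTER_CUBIC); a=cv2.resize(im[85:190,230:330],None,fx=5.7,fy=5.7,interpolation=cv2.INTER_CUBIC); cv2.imwrite('pics/w1z.png',a)
g=cv2.cvtColor(im,cv2.COLOR_BGR2GRAY)
print(g[130:184:2,244:314:2])
E
```

```text
[[192 191 188 175 185 186 174 191 192 191 192 192 191 191 191 192 191 192
  191 191 192 191 191 191 192 192 191 191 157 188 190 186 187 192 192]
 [192 191 186 175 191 189 167 190 190 191 191 191 191 192 190 192 191 191
  191 191 191 191 192 191 191 191 191 191 150 188 190 185 187 192 192]
 [192 192 187 171 191 190 156 190 191 190 191 192 192 191 191 192 191 191
  191 190 191 192 191 191 191 191 191 191 149 187 191 184 187 193 191]
 [191 191 188 172 190 189 152 189 190 190 191 191 191 191 190 192 191 192
  191 191 191 191 192 191 191 191 190 191 140 187 190 184 187 192 192]
 [191 192 187 168 190 189 153 189 190 190 189 188 187 185 190 190 192 191
  192 191 191 187 185 188 188 190 191 190 135 187 191 183 187 191 192]
 [192 192 187 164 190 189 154 189 190 185 129 119 114 101 145 189 190 191
  191 190 185 117 103 114 114 175 191 190 135 188 191 182 187 192 191]
 [191 191 188 169 189 189 147 188 190 148  88  89  92  88 121 190 190 190
  190 191 147  90  94  93  92 113 190 190 135 188 190 182 187 192 192]
 [192 192 188 165 189 190 146 190 191 139  91  88  99 111 172 190 190 190
  191 190 1
[... 2115 characters left out ...]
 183 178 188 189 190 188 189 189 182  88  86  85
   84  89 174 190 190 190 190 190 190 185 122 186 187 178 191 192 191]
 [190 190 187 133 177 187 184 179 188 188 189 189 189 189 182  88  86  84
   83  88 174 190 190 190 190 189 189 185 121 185 188 177 190 191 191]
 [189 189 185 132 177 186 184 178 188 188 188 189 189 189 184 106 101 100
  100 104 176 188 188 187 188 188 187 183 121 185 187 177 190 190 191]
 [188 188 183 130 165 175 169 147 152 153 151 151 145 143 141 141 140 140
  146 147 149 145 145 145 145 145 146 144 168 165 165 182 190 190 190]
 [189 190 190 182 180 181 181 180 180 180 181 181 180 180 181 179 181 181
  188 190 189 190 190 190 191 190 191 190 190 191 190 190 191 191 190]]
```

View pics/w1z.png

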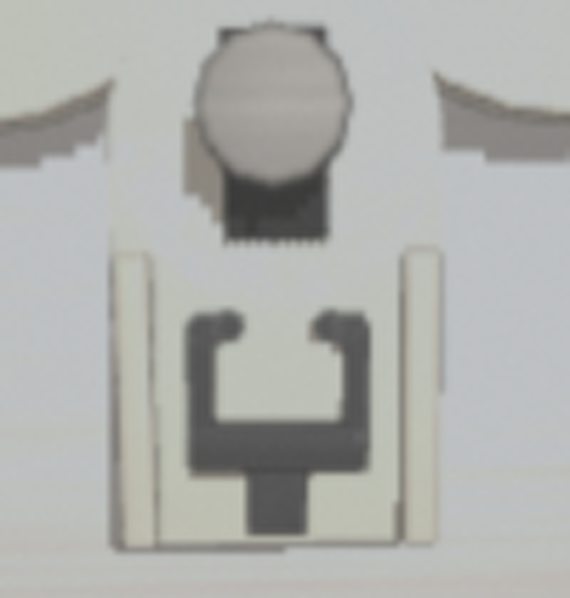

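```bash
cat > m1.py <<'E'
from h import *
import pickle
im=cv2.imread('pics/w1.png'); c=pickle.load(open('w1.pkl','rb'))
g=cv2.cvtColor(im,cv2.COLOR_BGR2GRAY).astype(float)
m=np.zeros_like(g,np.uint8); m[137:182,258:302]=(g[137:182,258:302]<138)
m[:,:262]=0; m[:, 297:]=0
m[180:]=0
(u,v),(w,h),a=cv2.minAreaRect(cv2.findNonZero(m)); print('rect',u,v,w,h,a)
# sub-pixel edges: rows 150-166 left/right outer edges, level crossing at 138
def cross(line,i0,i1,L=138):
    s=np.sign(i1-i0)
    for i in range(i0,i1,s):
        x,y=line[i],line[i+s]
        if (x-L)*(y-L)<=0 and x!=y: return i+s*(L-x)/(y-x)
P=lambda u,v,z: onz(c,u,v,z)
le=[];ri=[]
for r in range(150,166):
    ul=cross(g[r],258,275); ur=cross(g[r],302,285); le.append(P(ul,r,.081)); ri.append(P(ur,r,.081))
le=np.array(le);ri=np.array(ri)
print('left',le[[0,-1]].round(4).tolist(),'right',ri[[0,-1]].round(4).tolist(),'w',(le-ri).mean(0))
tl=[];tr=[]
for r in range(170,178):
    tl.append(P(cross(g[r],268,280),r,.081)); tr.append(P(cross(g[r],290,278),r,.081))
tl=np.array(tl);tr=np.array(tr); print('tail mid y',((tl+tr)/2)[:,1].round(4),'w',(tl-tr)[:,1].mean())
mid=(le+ri)/2; print('mid y',mid[:,1].round(4))
# back shoulders and tail end, jaws fronts
for U in (266,268,270,288,290,292):
    print('shoulder',U,P(U,cross(g[:,U],172,160),.081)[:2].round(4))
for U in (276,278,280): print('tail end',U,P(U,cross(g[:,U],182-2,172),.081)[:2].round(4), g[172:184,U])
for U in (265,267,269,288,290,292): print('jaw tip',U,P(U,cross(g[:,U],136,144),.081)[:2].round(4))
# axle
cir=cv2.HoughCircles(cv2.GaussianBlur(cv2.resize(im[85:125,255:301],None,fx=8,fy=8,interpolation=cv2.INTER_CUBIC)[:,:,1],(5,5),0),cv2.HOUGH_GRADIENT,1,200,param1=80,param2=20,minRadius=85,maxRadius=125)
print(cir)
if cir is not None:
    x,y,r=cir[0,0]; U,V=(x+.5)/8-.5+255,(y+.5)/8-.5+85; print('axle',U,V,r/8,P(U,V,.105), 'diam',(P(U-r/8,V,.105)-P(U+r/8,V,.105))[1])
# ribs
for r in range(132,178,9):
    print('rib row',r,g[r,246:262].astype(int),g[r,296:312].astype(int))
E
python3 m1.py
```

```text
rect 278.5 158.5 39.0 31.0 90.0
left [[0.6029, 0.0564, 0.081], [0.589, 0.0561, 0.081]] right [[0.6032, 0.0212, 0.081], [0.5894, 0.0208, 0.081]] w [-0.00038793  0.03512259  0.        ]
tail mid y [0.0413 0.0413 0.0413 0.0413 0.0413 0.0413 0.0413 0.0412] w 0.010170444982704016
mid y [0.0388 0.0387 0.0386 0.0385 0.0385 0.0385 0.0385 0.0385 0.0385 0.0385
 0.0385 0.0385 0.0385 0.0385 0.0385 0.0384]
shoulder 266 [0.5861 0.0527]
shoulder 268 [0.5861 0.0508]
shoulder 270 [0.5862 0.0489]
shoulder 288 [0.5869 0.032 ]
shoulder 290 [0.5869 0.0301]
shoulder 292 [0.587  0.0283]
tail end 276 [0.5763 0.0432] [ 87.  86.  86.  85.  86.  85. 101. 169. 140. 137. 181. 189.]
tail end 278 [0.5763 0.0413] [ 86.  85.  85.  84.  84.  85. 100. 169. 140. 137. 181. 189.]
tail end 280 [0.5763 0.0394] [ 86.  85.  84.  84.  83.  84. 100. 168. 146. 172. 188. 190.]
jaw tip 265 [0.6123 0.0536]
jaw tip 267 [0.6123 0.0518]
jaw tip 269 [0.6128 0.0499]
jaw tip 288 [0.6131 0.0325]
jaw tip 290 [0.6127 0.0306]
jaw tip 292 [0.6127 0.0288]
None
rib row 132 [191 192 186 153 175 189 191 190 189 177 167 184 190 191 190 192] [191 191 191 187 150 173 188 190 190 190 185 166 187 192 192 192]
rib row 141 [192 192 188 158 168 185 189 190 189 182 153 178 190 190 191 188] [191 190 191 185 136 167 187 191 190 189 182 165 187 191 191 192]
rib row 150 [192 191 188 152 146 178 187 189 190 185 148 177 190 190 190 185] [189 190 191 184 137 170 187 190 190 189 179 163 186 191 192 192]
rib row 159 [191 191 186 148 129 172 187 188 190 188 174 165 184 189 190 187] [189 190 190 184 137 170 188 190 190 189 181 188 191 192 191 192]
rib row 168 [192 191 187 150 137 164 182 187 188 188 178 152 178 189 190 190] [189 190 190 185 137 170 187 189 188 187 179 188 191 192 191 191]
rib row 177 [189 189 185 147 133 142 177 186 188 189 184 155 179 187 188 188] [189 189 184 144 121 167 185 187 188 186 178 187 191 191 190 191]
```

```bash
cat > m2.py <<'E'
exec(open('m1.py').read().split("le=[]")[0])
def fit(pts): 
    pts=np.array(pts)[:,:2]; k=np.polyfit(pts[:,0],pts[:,1],1); return k, np.std(pts[:,1]-np.polyval(k,pts[:,0]))
# clip sides
for nm,i0,i1 in (('L',259,270),('R',298,288)):
    pts=[P(cross(g[r],i0 if nm=='R' else 260,i1),r,.081) for r in range(143,166)]
    k,sd=fit(pts); print('clip',nm,'y@.6033',np.polyval(k,.6033).round(4),'yaw',np.degrees(k[0]).round(2),sd)
# right rib inner top edge: gradient-based  (dark 137 at 300)
def darkmin(r,a,b):
    s=g[r,a:b]; w=np.clip(185-s,0,None); return (w*np.arange(a,b)).sum()/w.sum()
rr=range(134,174)
for nm,a,b,z in (('Rin',298,303,.080),('Lin',254,260,.080),('Lout',248,253,.08),('Rout',305,310,.08)):
    k,sd=fit([P(darkmin(r,a,b),r,z) for r in rr]); print(nm,'y@.60',np.polyval(k,.60).round(4),'y@.63',np.polyval(k,.63).round(4),np.degrees(k[0]).round(2),sd)
# axle: saturation/brightness segmentation by edges
pts=[]
for th in np.arange(0,360,6):
    t=np.radians(th); rs=np.arange(8,18,.25)
    xs=277.6+rs*np.cos(t); ys=102.8+rs*np.sin(t)
    v=cv2.remap(g.astype(np.float32),xs.astype(np.float32)[None],ys.astype(np.float32)[None],cv2.INTER_LINEAR)[0]
    i=np.argmax(abs(np.gradient(v))); pts.append((xs[i],ys[i]))
pts=np.array(pts,np.float32); 
for _ in range(3):
    (x,y),(a,b),_a=cv2.fitEllipse(pts); d=np.hypot(pts[:,0]-x,pts[:,1]-y); pts=pts[abs(d-np.median(d))<1]
print('axle px',x,y,a,b,len(pts)); A=P(x,y,.105); print('axle',A.round(4),'diam',(P(x-a/2,y,.105)-P(x+a/2,y,.105))[1])
# same in top view
E
python3 m2.py
```

```text
rect 278.5 158.5 39.0 31.0 90.0
clip L y@.6033 0.0563 yaw 1.09 9.976400788037343e-05
clip R y@.6033 0.0263 yaw 1.0 3.7637725381752256e-05
Rin y@.60 0.0208 y@.63 0.0216 1.4 4.8732080264838647e-05
Lin y@.60 0.0617 y@.63 0.0624 1.47 0.00011478440363425786
Lout y@.60 0.068 y@.63 0.0682 0.38 3.8150696952369635e-05
Rout y@.60 0.015 y@.63 0.015 -0.07 0.0001702175514353511
axle px 277.49774169921875 102.22061920166016 27.651893615722656 28.290193557739258 46
axle [0.6432 0.0422 0.105 ] diam 0.02263418469040463
```

```bash
python3 - <<'E'
from h import *
plan([.45,-.302,.2],down(-10),9,-1,nd=2)
E
```

```text
[{"hand": -1, "dp": [-0.19, 0.63, 0.0], "twist": [0.0, 0.0, 0.02]}, {"hand": -1, "dp": [-0.18, 0.64, 0.0], "twist": [0.0, 0.0, 0.02]}, {"hand": -1, "dp": [-0.17, 0.64, 0.0], "twist": [0.0, 0.0, 0.02]}, {"hand": -1, "dp": [-0.15, 0.64, 0.0], "twist": [0.0, 0.0, 0.02]}, {"hand": -1, "dp": [-0.14, 0.65, 0.0], "twist": [0.0, 0.0, 0.02]}, {"hand": -1, "dp": [-0.13, 0.65, 0.0], "twist": [0.0, 0.0, 0.02]}, {"hand": -1, "dp": [-0.12, 0.65, 0.0], "twist": [0.0, 0.0, 0.02]}, {"hand": -1, "dp": [-0.1, 0.65, 0.0], "twist": [0.0, 0.0, 0.02]}, {"hand": -1, "dp": [-0.09, 0.66, 0.0], "twist": [0.0, 0.0, 0.03]}]
end [ 0.4498 -0.3022  0.1997]
```

Call:
servo_tool(
  steps=[
    {"hand": -1, "dp": [-0.19, 0.63, 0.0], "twist": [0.0, 0.0, 0.02]},
    {"hand": -1, "dp": [-0.18, 0.64, 0.0], "twist": [0.0, 0.0, 0.02]},
    {"hand": -1, "dp": [-0.17, 0.64, 0.0], "twist": [0.0, 0.0, 0.02]},
    {"hand": -1, "dp": [-0.15, 0.64, 0.0], "twist": [0.0, 0.0, 0.02]},
    {"hand": -1, "dp": [-0.14, 0.65, 0.0], "twist": [0.0, 0.0, 0.02]},
    {"hand": -1, "dp": [-0.13, 0.65, 0.0], "twist": [0.0, 0.0, 0.02]},
    {"hand": -1, "dp": [-0.12, 0.65, 0.0], "twist": [0.0, 0.0, 0.02]},
    {"hand": -1, "dp": [-0.1, 0.65, 0.0], "twist": [0.0, 0.0, 0.02]},
    {"hand": -1, "dp": [-0.09, 0.66, 0.0], "twist": [0.0, 0.0, 0.03]},
    {"hand": -1, "dp": [0, 0, 0], "twist": [0, 0, 0]},
    {"hand": -1, "dp": [0, 0, 0], "twist": [0, 0, 0]},
  ],
)

```text
t: 3.82
ee_pos: [0.4499, -0.3015, 0.2]
ee_rot: [[0.984, -0.178, 0.0], [-0.178, -0.984, 0.001], [0.0, -0.001, -1.0]]
wrist_force: [-1.0, 0.4, 0.8]
finger_gap: 1.0
```

```bash
python3 - <<'E'
from h import *
import pickle
s=env.sense(); c=env.calibration('wrist'); im=save('wrist','w2.png'); pickle.dump(c,open('w2.pkl','wb'))
print(s['t'],s['ee_pos'])
g=cv2.cvtColor(im,cv2.COLOR_BGR2GRAY)
cv2.imwrite('pics/w2z.png',cv2.resize(im[20:270,210:360],None,fx=2.4,fy=2.4,interpolation=cv2.INTER_CUBIC))
E
```

```text
3.825 [ 0.44990806 -0.30148409  0.20003905]
```

View pics/w2.png

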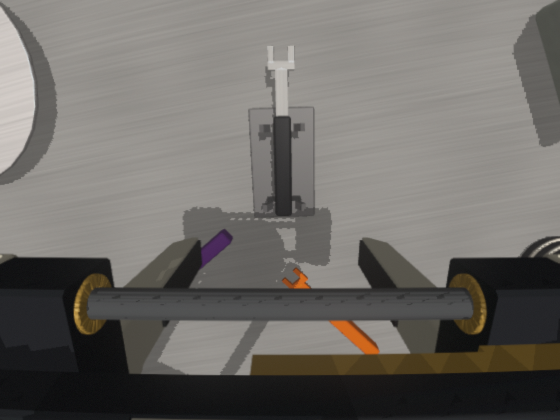

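View pics/w2z.png

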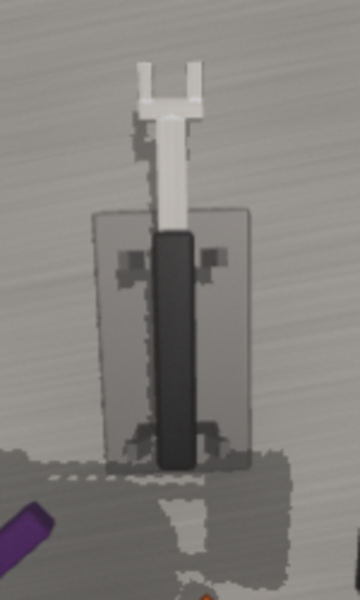

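The black fork lies at column about 283, with its handle in rows 116–215 and prong tips at row about 46. I'll take its axis from edge fits.

```bash
cat > m3.py <<'E'
from h import *
import pickle,sys
im=cv2.imread('pics/w2.png'); c=pickle.load(open('w2.pkl','rb'))
g=cv2.cvtColor(im,cv2.COLOR_BGR2GRAY).astype(float)
def cross(line,i0,i1,L):
    s=np.sign(i1-i0)
    for i in range(i0,i1,s):
        x,y=line[i],line[i+s]
        if (x-L)*(y-L)<=0 and x!=y: return i+s*(L-x)/(y-x)
P=lambda u,v,z: onz(c,u,v,z)
for r in (120,150,180,200,208,212,214,216,218): print(r,g[r,268:298].astype(int))
print('col283',[(r,int(g[r,283])) for r in list(range(112,122))+list(range(208,222))])
for r in (44,46,48,55,62,66,80): print(r,g[r,262:302].astype(int))
for U in (269,270,271,290,291,292): print(U,g[40:52,U].astype(int))
E
python3 m3.py
```

```text
120 [134 133 134 133 129  78  51  57  63  65  65  64  65  66  66  67  66  68
  68  68  62  54  61 123 135 135 135 136 135 136]
150 [126 126 123 115  89  70  50  46  53  56  58  57  58  58  59  59  60  60
  60  60  59  49  52  94 122 128 128 128 128 128]
180 [120 120 118 115  89  77  59  42  42  50  50  51  51  51  52  52  51  51
  50  51  52  45  41  60 110 119 121 120 121 120]
200 [58 57 57 54 56 58 53 40 39 42 46 47 46 47 45 46 46 45 46 46 44 43 40 39
 60 66 71 62 58 58]
208 [ 70  69  70  71  75  83  76  52  40  42  42  45  44  44  43  43  44  44
  43  44  44  42  39  50 101 112 109  87  75  68]
212 [105 108 108  90  83  78  73  51  38  41  43  43  43  43  43  43  43  43
  43  43  42  42  40  49  98 108 107  90  77  75]
214 [76 76 76 75 76 76 74 71 48 40 42 42 41 41 42 41 41 41 41 39 40 41 42 59
 73 75 76 75 75 75]
216 [74 73 72 71 71 70 73 71 70 70 70 69 68 67 69 69 70 70 70 69 69 70 74 78
 79 78 78 77 76 75]
218 [100  99 102 126 131 129 109 102 101 104 126 132 133 130 110 102 101 105
 128 135 134 132 111 103 103 106 126 107  98  97]
col283 [(112, 179), (113, 179), (114, 175), (11
[... 1025 characters left out ...]
 196 191 161 149 148 146
 147 146 147 147]
66 [147 147 145 130 125 145 173 183 184 183 184 185 185 185 185 185 186 186
 187 187 187 187 187 187 186 187 187 187 188 188 188 186 169 151 147 147
 149 148 149 148]
80 [149 149 147 121 105 104 104 104 104 104 104 104 111 154 178 185 186 184
 184 186 184 182 183 183 180 141 146 149 148 149 147 149 148 148 148 148
 148 149 148 148]
269 [145 144 144 147 148 152 180 181 180 179 180 180]
270 [145 143 144 147 148 153 183 183 182 183 183 183]
271 [145 143 144 148 146 147 183 182 181 183 183 183]
290 [147 147 148 146 146 157 181 185 185 185 185 184]
291 [145 147 147 146 147 158 183 185 186 187 186 187]
292 [146 147 147 145 148 158 181 184 184 184 185 184]
```

```bash
cat > m4.py <<'E'
exec(open('m3.py').read().split("for r in (120")[0])
H=[P(281.8,120,.054),P(282.9,180,.054),P(283.1,212,.054)]
print(np.round(H,4))
f=P(281.8,115.7,.054); b=P(283.1,215.5,.054); print('front',f,'back',b,'len',np.linalg.norm(f-b))
ctr=(f+b)/2; print('ctr',ctr)
t=P(280.2,45.4,.0465); print('tip',t, 'dist',np.linalg.norm((t-ctr)[:2]))
d=(t-ctr)[:2]; print('yaw tip-ctr',np.degrees(np.arctan2(d[1],d[0])),'yaw handle',np.degrees(np.arctan2(*(f-b)[1::-1])))
# base corners of rest at z=.006
gx=[(249.0,108.5),(313.5,107.5),(314,215),(254.5,216.5)]
C=[P(u,v,.006) for u,v in gx]; print(np.round(C,4), np.mean(C,0))
E
python3 m4.py
```

```text
[[ 0.5293 -0.3186  0.054 ]
 [ 0.4699 -0.3091  0.054 ]
 [ 0.4359 -0.3033  0.054 ]]
front [ 0.53336684 -0.31931648  0.054     ] back [ 0.43202138 -0.3025924   0.054     ] len 0.10271609820115601
ctr [ 0.48269411 -0.31095444  0.054     ]
tip [ 0.59854011 -0.32946575  0.0465    ] dist 0.11731565455843318
yaw tip-ctr -9.078679518603485 yaw handle -9.370535006255707
[[ 0.5498 -0.2847  0.006 ]
 [ 0.5378 -0.357   0.006 ]
 [ 0.4123 -0.3384  0.006 ]
 [ 0.4234 -0.2656  0.006 ]] [ 0.48083003 -0.31139248  0.006     ]
```

```bash
python3 - <<'E'
from h import *
p,A=plan([.4822,-.3110,.10],down(-9.2),4,-1)
p,A=plan([.4822,-.3110,.025],down(-9.2),4,-1,p,A)
E
```

```text
[{"hand": -1, "dp": [0.139, 0.016, 0.417], "twist": [0.0, 0.0, -0.004]}, {"hand": -1, "dp": [0.139, 0.017, 0.417], "twist": [0.0, 0.0, -0.005]}, {"hand": -1, "dp": [0.139, 0.018, 0.417], "twist": [0.0, 0.0, -0.004]}, {"hand": -1, "dp": [0.139, 0.018, 0.417], "twist": [0.0, 0.0, -0.005]}]
end [ 0.4822 -0.311   0.1   ]
[{"hand": -1, "dp": [0.0, 0.0, 0.312], "twist": [0.0, 0.0, 0.0]}, {"hand": -1, "dp": [0.0, 0.0, 0.313], "twist": [0.0, 0.0, 0.0]}, {"hand": -1, "dp": [0.0, 0.0, 0.312], "twist": [0.0, 0.0, 0.0]}, {"hand": -1, "dp": [0.0, 0.001, 0.313], "twist": [0.0, 0.0, 0.0]}]
end [ 0.4822 -0.311   0.025 ]
```

Call:
servo_tool(
  steps=[
    {"hand": -1, "dp": [0.139, 0.017, 0.417], "twist": [0, 0, -0.004]},
    {"hand": -1, "dp": [0.139, 0.017, 0.417], "twist": [0, 0, -0.005]},
    {"hand": -1, "dp": [0.139, 0.018, 0.417], "twist": [0, 0, -0.004]},
    {"hand": -1, "dp": [0.139, 0.018, 0.417], "twist": [0, 0, -0.005]},
    {"hand": -1, "dp": [0, 0, 0.312], "twist": [0, 0, 0]},
    {"hand": -1, "dp": [0, 0, 0.313], "twist": [0, 0, 0]},
    {"hand": -1, "dp": [0, 0, 0.312], "twist": [0, 0, 0]},
    {"hand": -1, "dp": [0, 0.001, 0.313], "twist": [0, 0, 0]},
    {"hand": -1, "dp": [0, 0, 0], "twist": [0, 0, 0]},
    {"hand": -1, "dp": [0, 0, 0], "twist": [0, 0, 0]},
  ],
)

```text
t: 5.12
ee_pos: [0.482, -0.3129, 0.0254]
ee_rot: [[0.987, -0.162, 0.0], [-0.162, -0.987, -0.0], [0.001, 0.0, -1.0]]
wrist_force: [0.0, -0.3, -0.1]
finger_gap: 1.003
```

```bash
python3 - <<'E'
from h import *
s=env.sense(); im=save('wrist','w3.png'); print(s['t'],s['ee_pos'],s['wrist_force'])
E
```

```text
5.125 [ 0.48203034 -0.31291554  0.02541088] [ 0.01662774 -0.31079483 -0.08816314]
```

View pics/w3.png

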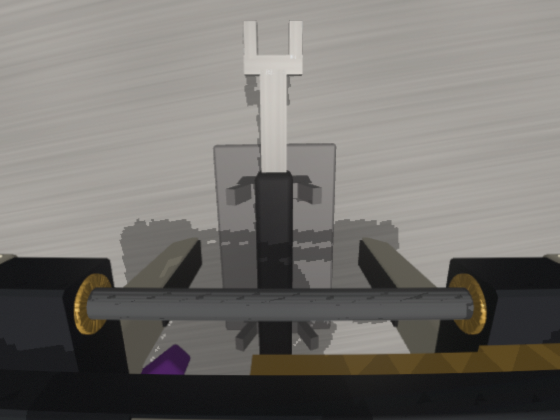

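The handle is about 2.5 mm to the −y side of the tool (column 274 against 280). I'll correct that and then close.

Call:
servo_tool(
  steps=[
    {"hand": -1, "dp": [0, -0.035, 0], "twist": [0, 0, 0]},
    {"hand": -1, "dp": [0, 0, 0], "twist": [0, 0, 0]},
    {"hand": 1, "dp": [0, 0, 0], "twist": [0, 0, 0]},
    {"hand": 1, "dp": [0, 0, 0], "twist": [0, 0, 0]},
    {"hand": 1, "dp": [0, 0, 0], "twist": [0, 0, 0]},
    {"hand": 1, "dp": [0, 0, 0], "twist": [0, 0, 0]},
    {"hand": 1, "dp": [0, 0, 0], "twist": [0, 0, 0]},
    {"hand": 1, "dp": [0, 0, 0], "twist": [0, 0, 0]},
    {"hand": 1, "dp": [0, 0, 0], "twist": [0, 0, 0]},
    {"hand": 1, "dp": [0, 0, 0], "twist": [0, 0, 0]},
  ],
  force=50,
)

```text
t: 6.42
ee_pos: [0.4821, -0.3105, 0.025]
ee_rot: [[0.987, -0.161, 0.0], [-0.161, -0.987, -0.0], [0.0, -0.0, -1.0]]
wrist_force: [0.2, -1.5, 0.2]
finger_gap: 0.193
```

```bash
python3 - <<'E'
from h import *
s=env.sense(); print(s['t'],s['ee_pos'],s['ee_rot'][:,0],s['wrist_force'],s['moment'],s['finger_gap'])
im=save('wrist','w4.png')
E
```

```text
6.425 [ 0.48210803 -0.31051407  0.02495698] [ 9.86881378e-01 -1.61447037e-01  5.93644855e-06] [ 0.21428313 -1.52974159  0.15006112] [-0.05879451  0.20122683  0.06554218] 0.19278614230866073
```

View pics/w4.png

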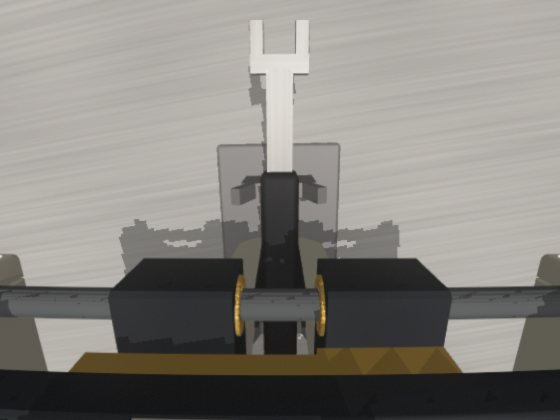

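```bash
python3 - <<'E'
from h import *
s=env.sense()
p,A=plan(s['ee_pos']+np.array([0,0,.1]),s['ee_rot'],3,1)
p,A=plan([.442,.0375,.110],down(1.2),10,1,p,A)
E
```

```text
[{"hand": 1, "dp": [0.0, 0.0, -0.556], "twist": [0.0, 0.0, 0.0]}, {"hand": 1, "dp": [0.0, 0.0, -0.555], "twist": [0.0, 0.0, 0.0]}, {"hand": 1, "dp": [0.0, 0.0, -0.556], "twist": [0.0, 0.0, 0.0]}]
end [ 0.4821 -0.3105  0.125 ]
[{"hand": 1, "dp": [-0.16, -0.562, 0.025], "twist": [0.0, 0.0, -0.018]}, {"hand": 1, "dp": [-0.149, -0.564, 0.025], "twist": [0.0, 0.0, -0.018]}, {"hand": 1, "dp": [-0.139, -0.567, 0.025], "twist": [0.0, 0.0, -0.018]}, {"hand": 1, "dp": [-0.129, -0.569, 0.025], "twist": [0.0, 0.0, -0.018]}, {"hand": 1, "dp": [-0.119, -0.572, 0.025], "twist": [0.0, 0.0, -0.019]}, {"hand": 1, "dp": [-0.108, -0.574, 0.025], "twist": [0.0, 0.0, -0.018]}, {"hand": 1, "dp": [-0.098, -0.576, 0.025], "twist": [0.0, 0.0, -0.019]}, {"hand": 1, "dp": [-0.086, -0.577, 0.025], "twist": [0.0, 0.0, -0.018]}, {"hand": 1, "dp": [-0.076, -0.579, 0.025], "twist": [0.0, 0.0, -0.019]}, {"hand": 1, "dp": [-0.066, -0.58, 0.025], "twist": [0.0, 0.0, -0.018]}]
end [0.442  0.0375 0.11  ]
```

Call:
servo_tool(
  steps=[
    {"hand": 1, "dp": [0, 0, -0.2], "twist": [0, 0, 0]},
    {"hand": 1, "dp": [0, 0, -0.45], "twist": [0, 0, 0]},
    {"hand": 1, "dp": [0, 0, -0.55], "twist": [0, 0, 0]},
    {"hand": 1, "dp": [0, 0, -0.45], "twist": [0, 0, 0]},
    {"hand": 1, "dp": [-0.16, -0.562, 0.025], "twist": [0.0, 0.0, -0.018]},
    {"hand": 1, "dp": [-0.149, -0.564, 0.025], "twist": [0.0, 0.0, -0.018]},
    {"hand": 1, "dp": [-0.139, -0.567, 0.025], "twist": [0.0, 0.0, -0.018]},
    {"hand": 1, "dp": [-0.129, -0.569, 0.025], "twist": [0.0, 0.0, -0.018]},
    {"hand": 1, "dp": [-0.119, -0.572, 0.025], "twist": [0.0, 0.0, -0.019]},
    {"hand": 1, "dp": [-0.108, -0.574, 0.025], "twist": [0.0, 0.0, -0.018]},
    {"hand": 1, "dp": [-0.098, -0.576, 0.025], "twist": [0.0, 0.0, -0.019]},
    {"hand": 1, "dp": [-0.086, -0.577, 0.025], "twist": [0.0, 0.0, -0.018]},
    {"hand": 1, "dp": [-0.076, -0.579, 0.025], "twist": [0.0, 0.0, -0.019]},
    {"hand": 1, "dp": [-0.066, -0.58, 0.025], "twist": [0.0, 0.0, -0.018]},
    {"hand": 1, "dp": [0, 0, 0], "twist": [0, 0, 0]},
    {"hand": 1, "dp": [0, 0, 0], "twist": [0, 0, 0]},
  ],
)

```text
t: 8.48
ee_pos: [0.4422, 0.0372, 0.1095]
ee_rot: [[1.0, 0.021, 0.001], [0.021, -1.0, -0.0], [0.001, 0.0, -1.0]]
wrist_force: [0.3, 0.7, -1.2]
finger_gap: 0.187
```

```bash
python3 - <<'E'
from h import *
import pickle
s=env.sense(); c=env.calibration('wrist'); im=save('wrist','w5.png'); pickle.dump((s,c),open('w5.pkl','wb'))
print(s['t'],s['ee_pos'],s['ee_rot'],s['wrist_force'],s['moment'],s['finger_gap'])
im=save('scene','s5.png'); cv2.imwrite('pics/s5z.png',cv2.resize(im[170:290,240:400],None,fx=5,fy=5,interpolation=cv2.INTER_CUBIC))
E
```

```text
8.475 [0.44223476 0.03715829 0.10948924] [[ 9.99772689e-01  2.13087207e-02  7.12669093e-04]
 [ 2.13090668e-02 -9.99772820e-01 -4.81596447e-04]
 [ 7.02244985e-04  4.96673289e-04 -9.99999630e-01]] [ 0.32036899  0.67395485 -1.16047053] [ 0.0061193   0.22078871 -0.00689871] 0.18724236568150504
```

View pics/w5.png

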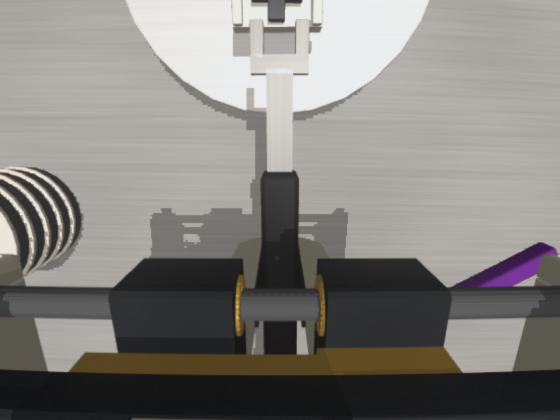

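View pics/s5z.png

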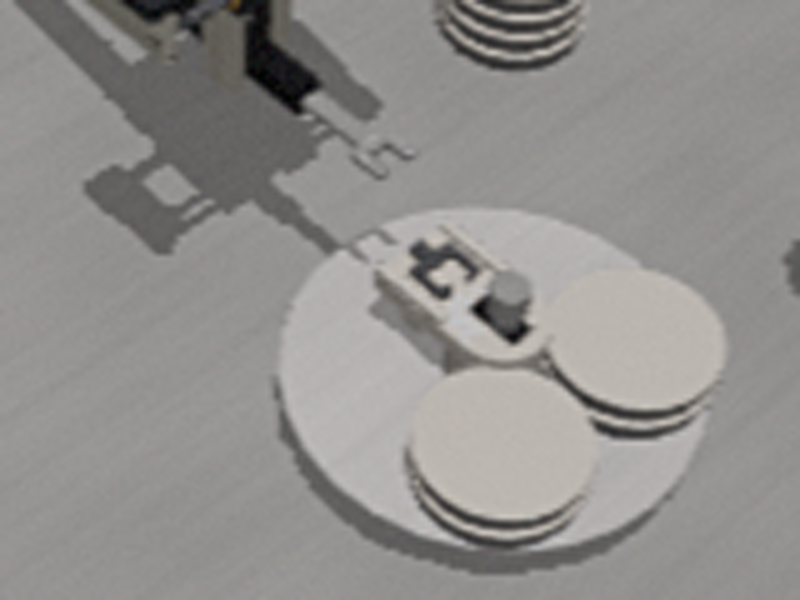

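```bash
python3 - <<'E'
from h import *
import pickle
s,c=pickle.load(open('w5.pkl','rb')); R=s['ee_rot']; p=s['ee_pos']
cs=env.calibration('scene')
im=cv2.imread('pics/w5.png'); g=cv2.cvtColor(im,cv2.COLOR_BGR2GRAY)
for r in (22,30,45,70): print(r,g[r,244:316].astype(int))
for U in (256,257,301,302): print(U,g[10:30,U])
for dy in (-.010,.010):
    T=p+R@np.array([.118,dy,-.019]); print(T, 'top corner wrist',proj(c,T+[0,0,.0025]),'scene',proj(cs,T))
s5=cv2.imread('pics/s5.png'); cv2.imwrite('pics/s5zz.png',cv2.resize(s5[185:225,295:345],None,fx=14,fy=14,interpolation=cv2.INTER_NEAREST))
E
```

```text
22 [234 235 236 235 228 204 191 196 198 198 200 202 204 204 203 201 202 199
 175 206 232 235 233 203 168 148 129 122 121 121 121 121 121 121 121 121
 121 109 108 137 222 234 235 235 235 235 235 235 235 235 229 172 180 205
 207 206 207 209 212 211 211 209 208 207 198 178 169 156 151 194 216 218]
30 [105 105 105 105 109 138 179 198 200 200 201 204 206 206 206 204 204 203
 179 131 104 104 104 104 104 104 103 104 103 103 103 104 104 104 104 103
 104 103 104 103 104 103 103 103 103 104 104 104 104 104 103 111 185 208
 209 209 209 213 213 213 212 210 209 206 188 129 106 105 105 105 106 105]
45 [172 171 172 172 171 167 183 202 204 203 204 207 208 209 208 208 208 205
 185 149 157 170 171 172 172 172 171 172 172 172 172 172 172 173 173 173
 172 172 172 172 172 172 173 173 173 172 172 173 174 174 167 127 196 212
 213 212 213 216 216 215 213 212 211 206 190 167 174 198 234 236 236 236]
70 [236 236 236 236 237 234 223 211 211 211 211 211 213 213 212 213 213 214
 214 214 215 220 229 230 231 229 227 229 229 227 229 230 230 229 232 233
 231 232 234 231 232 233 232 230 230 230 229 227 225 221 221 220 220 220
 220 220 220 220 220 220 221 220 221 221 224 235 236 236 236 236 237 237]
256 [235 235 235 235 235 235 235 235 233 212 205 204 204 204 205 205 205 205
 205 207]
257 [235 235 235 235 235 235 235 235 233 210 205 204 204 204 204 204 205 205
 205 206]
301 [235 235 235 235 235 235 235 235 232 201 209 210 209 210 210 211 211 211
 210 211]
302 [235 235 235 235 236 235 235 235 233 201 210 211 212 212 213 212 213 213
 214 214]
[0.55998131 0.04967964 0.12856713] top corner wrist [253.67049208  19.29100141] scene [322.23605716 201.38066624]
[0.56040749 0.02968418 0.12857706] top corner wrist [300.17789155  19.24645375] scene [316.71615214 205.07279645]
```

View pics/s5zz.png

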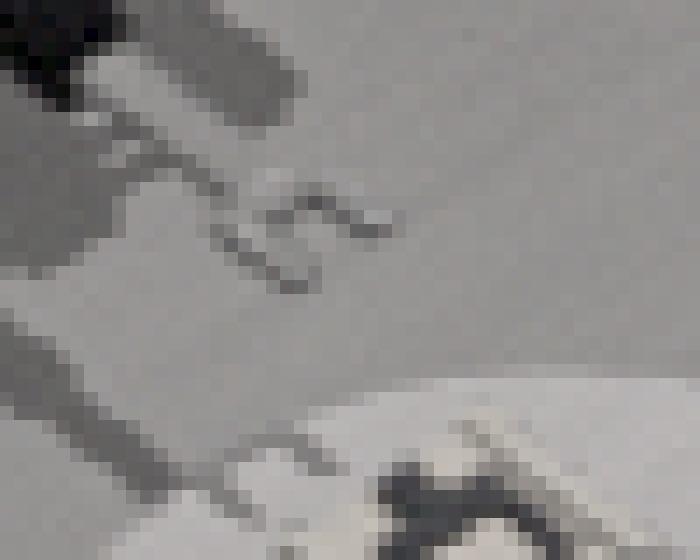

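```bash
python3 - <<'E'
from h import *
import pickle
s,c=pickle.load(open('w5.pkl','rb'))
im=cv2.imread('pics/w5.png'); g=cv2.cvtColor(im,cv2.COLOR_BGR2GRAY)
for r in (2,6,10,14,18): print(r,g[r,262:292].astype(int))
cv2.imwrite('pics/w5z.png',cv2.resize(im[0:80,225:335],None,fx=7,fy=7,interpolation=cv2.INTER_CUBIC))
for r in (4,10): print(onz(c,268,r,.081),onz(c,286,r,.081))
E
```

```text
2 [ 97  98  98  98  98  89  86  96 100 102 102 103 103 101 101 102 102 102
 102 104 105 103  90  72  76  77  77  78  77  76]
6 [199 198 198 199 195 153 103  99 103 104 104 105 104 104 104 104 103 104
 105 106 107 105 101 156 195 200 200 199 201 200]
10 [235 235 235 235 232 179 109 101 105 105 106 108 106 106 105 107 106 106
 106 108 109 106 119 225 235 235 235 235 235 235]
14 [235 235 235 235 231 179 110 103 107 107 108 110 109 108 108 108 108 108
 109 110 111 106 119 226 235 235 235 235 235 235]
18 [233 235 235 235 232 177 104  87  89  89  90  91  91  90  89  90  90  91
  92  94  95  92 110 225 235 235 235 235 235 235]
[0.58416817 0.04571004 0.081     ] [0.58438047 0.03538701 0.081     ]
[0.58103029 0.04566767 0.081     ] [0.58124352 0.03530793 0.081     ]
```

View pics/w5z.png

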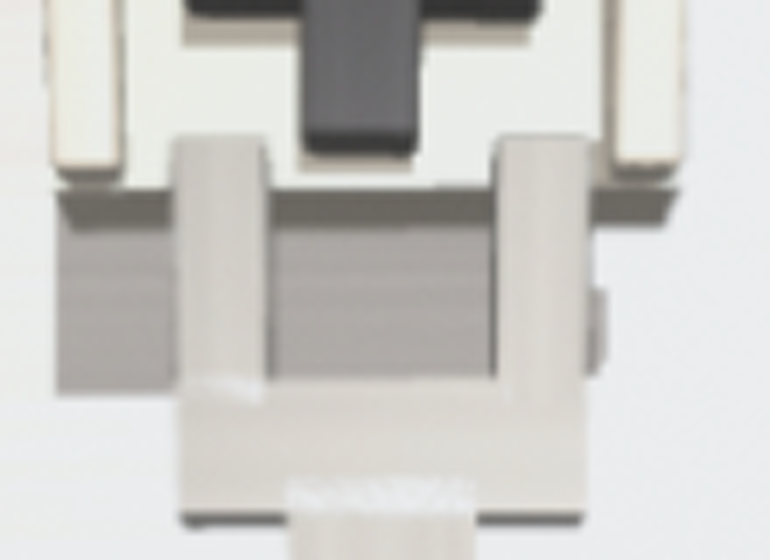

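Call:
servo_tool(
  steps=[
    {"hand": 1, "dp": [0, -0.033, 0.2], "twist": [0, 0, 0]},
    {"hand": 1, "dp": [0, 0, 0.3], "twist": [0, 0, 0]},
    {"hand": 1, "dp": [0, 0, 0.22], "twist": [0, 0, 0]},
    {"hand": 1, "dp": [0, 0, 0.1], "twist": [0, 0, 0]},
    {"hand": 1, "dp": [0, 0, 0], "twist": [0, 0, 0]},
    {"hand": 1, "dp": [0, 0, 0], "twist": [0, 0, 0]},
  ],
)

```text
t: 9.32
ee_pos: [0.4424, 0.0394, 0.0603]
ee_rot: [[1.0, 0.021, 0.001], [0.021, -1.0, -0.0], [0.001, 0.0, -1.0]]
wrist_force: [0.1, -0.6, -1.3]
finger_gap: 0.192
```

```bash
python3 - <<'E'
from h import *
import pickle
s=env.sense(); c=env.calibration('wrist'); im=save('wrist','w6.png'); pickle.dump((s,c),open('w6.pkl','wb'))
print(s['t'],s['ee_pos'],s['ee_rot'][:,0],s['wrist_force'],s['moment'])
cv2.imwrite('pics/w6z.png',cv2.resize(im[0:80,225:335],None,fx=7,fy=7,interpolation=cv2.INTER_CUBIC))
im=save('scene','s6.png'); cv2.imwrite('pics/s6z.png',cv2.resize(im[195:255,295:360],None,fx=9,fy=9,interpolation=cv2.INTER_CUBIC))
cs=env.calibration('scene');R=s['ee_rot']
for dy in (-.010,.010):
    T=s['ee_pos']+R@np.array([.118,dy,-.019]); print(T,proj(c,T+[0,0,.0025]),(proj(cs,T)-[295,195])*9)
E
```

```text
9.325 [0.4424227  0.03943749 0.06028935] [9.99784444e-01 2.07444597e-02 8.56264114e-04] [ 0.11471564 -0.62908526 -1.34024004] [-0.01158692  0.16307562  0.06728534]
[0.56017354 0.05188346 0.07939006] [253.64085771  19.35565884] [238.37284143 167.50226637]
[0.56058843 0.03188777 0.0793907 ] [300.14272831  19.31376885] [190.37995379 200.44757899]
```

View pics/w6z.png

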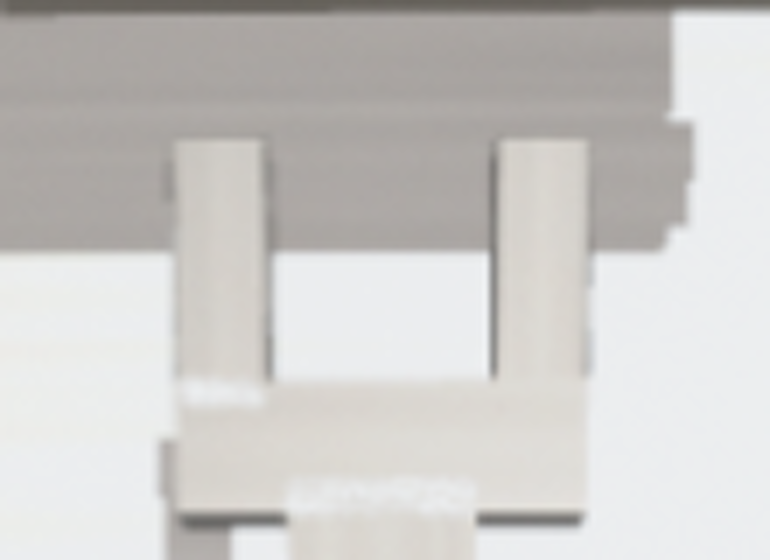

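View pics/s6z.png

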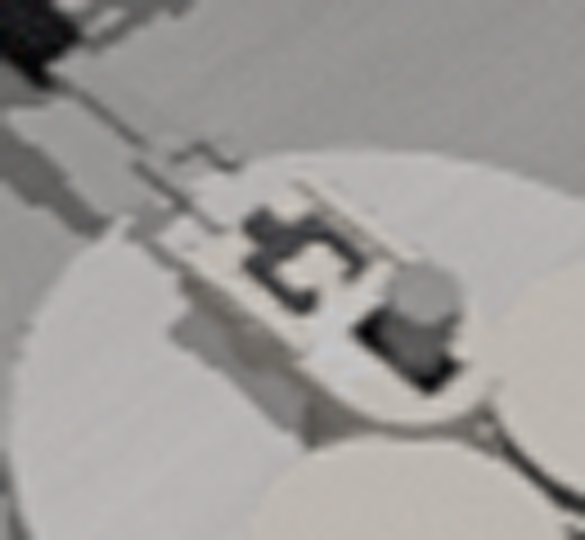

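```bash
python3 - <<'E'
from h import *
for f in ('w4','w5','w6'):
    g=cv2.cvtColor(cv2.imread(f'pics/{f}.png'),cv2.COLOR_BGR2GRAY).astype(float)
    L=[];
    for U in (254,257,260,299,302,305):
        d=abs(np.diff(g[10:30,U])); L.append(round(10+.5+(d*np.arange(19))[d>8].sum()/d[d>8].sum(),2))
    print(f,L, g[40,246:268].astype(int),g[40,292:314].astype(int))
E
```

```text
w4 [np.float64(19.5), np.float64(19.5), np.float64(19.5), np.float64(19.5), np.float64(19.5), np.float64(19.5)] [179 179 179 177 196 212 212 212 213 216 217 217 216 216 215 216 193 158
 168 181 183 184] [183 183 176 130 203 219 219 220 220 221 222 221 219 217 216 213 195 169
 177 179 179 178]
w5 [np.float64(18.8), np.float64(18.5), np.float64(18.5), np.float64(18.5), np.float64(18.72), np.float64(18.5)] [173 174 172 169 184 202 202 202 204 206 207 208 207 206 206 207 189 155
 159 171 172 172] [171 171 165 125 191 209 211 212 213 215 215 214 212 210 210 206 195 195
 230 234 236 236]
w6 [np.float64(19.5), np.float64(19.5), np.float64(19.5), np.float64(19.5), np.float64(19.5), np.float64(19.5)] [237 237 235 220 196 205 203 204 205 207 210 209 208 207 208 209 192 179
 222 236 237 237] [237 237 230 140 194 213 213 213 215 216 217 215 214 213 211 208 198 203
 235 237 237 237]
```

Call:
servo_tool(
  steps=[
    {"hand": 1, "dp": [0.1, 0, 0], "twist": [0, 0, 0]},
    {"hand": 1, "dp": [0.1, 0, 0], "twist": [0, 0, 0]},
    {"hand": 1, "dp": [0.05, 0, 0], "twist": [0, 0, 0]},
    {"hand": 1, "dp": [0, 0, 0], "twist": [0, 0, 0]},
  ],
)

```text
t: 9.93
ee_pos: [0.4571, 0.0398, 0.0597]
ee_rot: [[1.0, 0.021, -0.0], [0.021, -1.0, 0.0], [-0.0, -0.0, -1.0]]
wrist_force: [0.2, 0.1, -1.5]
finger_gap: 0.187
```

```bash
python3 - <<'E'
from h import *
import pickle
s=env.sense(); im=save('wrist','w7.png')
print(s['t'],s['ee_pos'],s['ee_rot'][:,0],s['wrist_force'],s['moment'])
cv2.imwrite('pics/w7z.png',cv2.resize(im[0:80,225:335],None,fx=7,fy=7,interpolation=cv2.INTER_CUBIC))
E
```

```text
9.925 [0.45714091 0.03978551 0.05970735] [ 9.99783242e-01  2.08187359e-02 -2.22175750e-04] [ 0.19799468  0.08834894 -1.48815357] [-0.06058449  0.20785252 -0.04625635]
```

View pics/w7z.png

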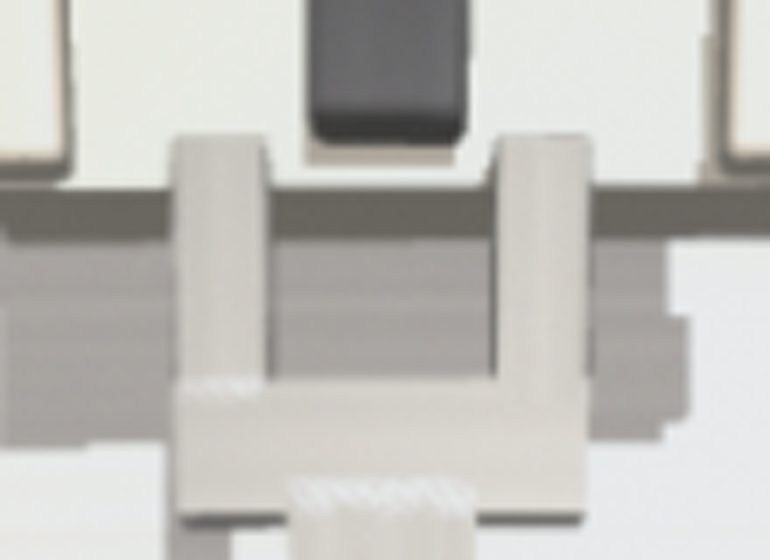

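Call:
servo_tool(
  steps=[
    {"hand": 1, "dp": [0.08, 0.006, 0], "twist": [0, 0, 0]},
    {"hand": 1, "dp": [0.07, 0, 0], "twist": [0, 0, 0]},
    {"hand": 1, "dp": [0.03, 0, 0], "twist": [0, 0, 0]},
    {"hand": 1, "dp": [0.03, 0, 0], "twist": [0, 0, 0]},
    {"hand": 1, "dp": [0.03, 0, 0], "twist": [0, 0, 0]},
    {"hand": 1, "dp": [0.03, 0, 0], "twist": [0, 0, 0]},
  ],
)

```text
t: 10.72
ee_pos: [0.4732, 0.0398, 0.0597]
ee_rot: [[1.0, 0.021, -0.0], [0.021, -1.0, -0.0], [-0.0, 0.0, -1.0]]
wrist_force: [-0.0, 0.1, -0.7]
finger_gap: 0.186
```

```bash
python3 - <<'E'
from h import *
import pickle
s=env.sense(); im=save('wrist','w8.png')
print(s['t'],s['ee_pos'],s['ee_rot'][:,0],s['wrist_force'],s['moment'])
cv2.imwrite('pics/w8z.png',cv2.resize(im[0:80,225:335],None,fx=7,fy=7,interpolation=cv2.INTER_CUBIC))
E
```

```text
10.725 [0.47321681 0.0397584  0.05974387] [ 9.99783613e-01  2.08020292e-02 -4.34484620e-05] [-0.03794755  0.14403346 -0.67728398] [ 0.012585    0.24127298 -0.03511849]
```

View pics/w8z.png

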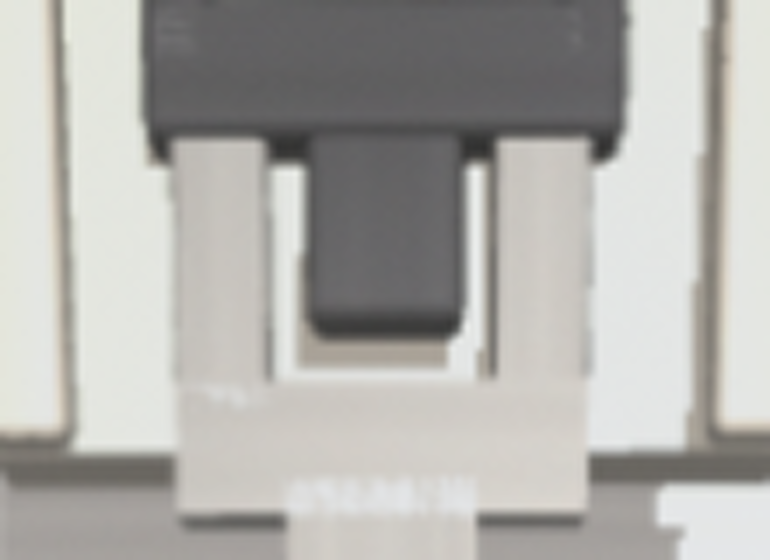

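Call:
servo_tool(
  steps=[
    {"hand": 1, "dp": [0.05, 0, 0], "twist": [0, 0, 0]},
    {"hand": 1, "dp": [0.05, 0, 0], "twist": [0, 0, 0]},
    {"hand": 1, "dp": [0.05, 0, 0], "twist": [0, 0, 0]},
    {"hand": 1, "dp": [0.05, 0, 0], "twist": [0, 0, 0]},
    {"hand": 1, "dp": [0.05, 0, 0], "twist": [0, 0, 0]},
    {"hand": 1, "dp": [0.04, 0, 0], "twist": [0, 0, 0]},
  ],
)

```text
t: 11.52
ee_pos: [0.4907, 0.0401, 0.0597]
ee_rot: [[1.0, 0.021, -0.0], [0.021, -1.0, -0.0], [-0.0, 0.0, -1.0]]
wrist_force: [0.1, 0.0, -1.0]
finger_gap: 0.193
```

Call:
servo_tool(
  steps=[
    {"hand": 1, "dp": [0.02, 0, 0], "twist": [0, 0, 0]},
    {"hand": 1, "dp": [0.02, 0, 0], "twist": [0, 0, 0]},
    {"hand": 1, "dp": [0.02, 0, 0], "twist": [0, 0, 0]},
  ],
)

```text
t: 11.9
ee_pos: [0.4942, 0.0402, 0.0597]
ee_rot: [[1.0, 0.021, -0.0], [0.021, -1.0, 0.0], [-0.0, -0.0, -1.0]]
wrist_force: [0.1, 0.5, -1.3]
finger_gap: 0.192
```

```bash
python3 - <<'E'
from h import *
s=env.sense(); im=save('wrist','w9.png')
print(s['t'],s['ee_pos'],s['ee_rot'][:,0],s['wrist_force'],s['moment'])
cv2.imwrite('pics/w9z.png',cv2.resize(im[0:80,225:335],None,fx=7,fy=7,interpolation=cv2.INTER_CUBIC))
im=save('scene','s9.png'); cv2.imwrite('pics/s9z.png',cv2.resize(im[195:255,295:360],None,fx=9,fy=9,interpolation=cv2.INTER_CUBIC))
E
```

```text
11.9 [0.49416911 0.04020244 0.05974218] [ 9.99782616e-01  2.08498965e-02 -4.44457741e-05] [ 0.07866611  0.54552759 -1.29827655] [-0.0286134   0.17449117  0.01195583]
```

View pics/w9z.png

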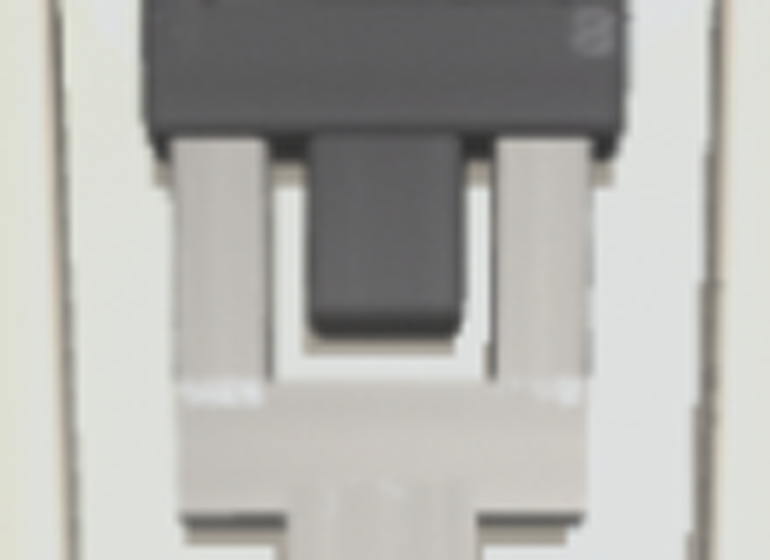

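View pics/s9z.png

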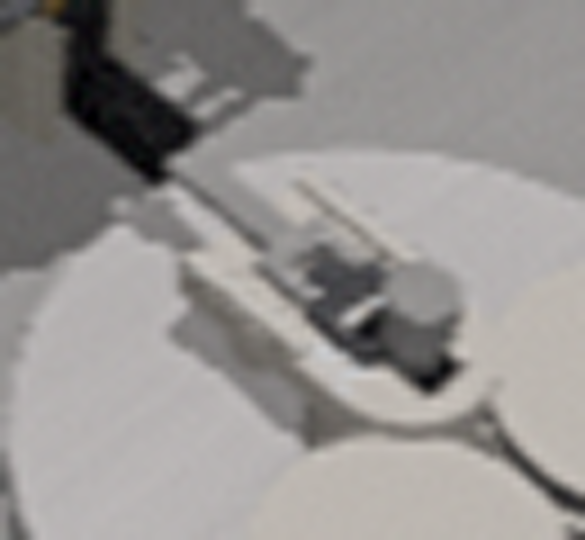

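The clip is square on the prongs with the tail in the gap, and its jaws are about to meet the axle. From here I push in 0.6 mm rows and watch the force.

Call:
servo_tool(
  steps=[
    {"hand": 1, "dp": [0.01, 0, 0], "twist": [0, 0, 0]},
    {"hand": 1, "dp": [0.01, 0, 0], "twist": [0, 0, 0]},
    {"hand": 1, "dp": [0.01, 0, 0], "twist": [0, 0, 0]},
  ],
)

```text
t: 12.38
ee_pos: [0.4955, 0.0402, 0.0596]
ee_rot: [[1.0, 0.021, -0.001], [0.021, -1.0, -0.0], [-0.001, 0.0, -1.0]]
wrist_force: [-3.0, 0.6, -0.6]
finger_gap: 0.196
```

Call:
servo_tool(
  steps=[
    {"hand": 1, "dp": [0.01, 0, 0], "twist": [0, 0, 0]},
    {"hand": 1, "dp": [0.01, 0, 0], "twist": [0, 0, 0]},
  ],
)

```text
t: 12.62
ee_pos: [0.4965, 0.0403, 0.0594]
ee_rot: [[1.0, 0.021, -0.002], [0.021, -1.0, 0.0], [-0.002, -0.0, -1.0]]
wrist_force: [-6.0, 0.2, -0.0]
finger_gap: 0.189
```

Call:
servo_tool(
  steps=[
    {"hand": 1, "dp": [0.01, 0, 0], "twist": [0, 0, 0]},
    {"hand": 1, "dp": [0.01, 0, 0], "twist": [0, 0, 0]},
  ],
)

```text
t: 12.88
ee_pos: [0.4975, 0.0403, 0.0593]
ee_rot: [[1.0, 0.021, -0.002], [0.021, -1.0, 0.0], [-0.002, -0.0, -1.0]]
wrist_force: [-6.3, 0.5, -0.0]
finger_gap: 0.186
```

Call:
servo_tool(
  steps=[
    {"hand": 1, "dp": [0.01, 0, -0.002], "twist": [0, 0, 0]},
    {"hand": 1, "dp": [0.01, 0, -0.002], "twist": [0, 0, 0]},
    {"hand": 1, "dp": [0.01, 0, 0], "twist": [0, 0, 0]},
  ],
)

```text
t: 13.25
ee_pos: [0.4992, 0.0403, 0.0595]
ee_rot: [[1.0, 0.021, -0.002], [0.021, -1.0, -0.0], [-0.002, -0.0, -1.0]]
wrist_force: [-5.8, -0.6, -0.5]
finger_gap: 0.191
```

Call:
servo_tool(
  steps=[
    {"hand": 1, "dp": [0.01, 0, 0], "twist": [0, 0, 0]},
    {"hand": 1, "dp": [0.01, 0, 0], "twist": [0, 0, 0]},
    {"hand": 1, "dp": [0.01, 0, 0], "twist": [0, 0, 0]},
  ],
)

```text
t: 13.62
ee_pos: [0.5019, 0.0403, 0.0599]
ee_rot: [[1.0, 0.021, -0.0], [0.021, -1.0, 0.0], [-0.0, -0.0, -1.0]]
wrist_force: [-3.1, 0.0, -1.2]
finger_gap: 0.193
```

Call:
servo_tool(
  steps=[
    {"hand": 1, "dp": [0.01, 0, 0], "twist": [0, 0, 0]},
    {"hand": 1, "dp": [0.01, 0, 0], "twist": [0, 0, 0]},
  ],
)

```text
t: 13.88
ee_pos: [0.5039, 0.0404, 0.0604]
ee_rot: [[1.0, 0.021, 0.002], [0.021, -1.0, 0.0], [0.002, 0.0, -1.0]]
wrist_force: [0.9, 0.2, -1.1]
finger_gap: 0.189
```

Call:
servo_tool(
  steps=[
    {"hand": 1, "dp": [0.01, 0, 0.004], "twist": [0, 0, 0]},
    {"hand": 1, "dp": [0.01, 0, 0], "twist": [0, 0, 0]},
    {"hand": 1, "dp": [0.01, 0, 0], "twist": [0, 0, 0]},
  ],
)

```text
t: 14.25
ee_pos: [0.5051, 0.0404, 0.0598]
ee_rot: [[1.0, 0.021, 0.0], [0.021, -1.0, 0.0], [0.0, 0.0, -1.0]]
wrist_force: [-0.0, -0.1, -1.5]
finger_gap: 0.192
```

Call:
servo_tool(
  steps=[
    {"hand": 1, "dp": [0.01, 0, 0], "twist": [0, 0, 0]},
    {"hand": 1, "dp": [0.01, 0, 0], "twist": [0, 0, 0]},
  ],
)

```text
t: 14.5
ee_pos: [0.5062, 0.0404, 0.0597]
ee_rot: [[1.0, 0.021, -0.0], [0.021, -1.0, -0.0], [-0.0, 0.0, -1.0]]
wrist_force: [-0.4, -0.3, -1.5]
finger_gap: 0.192
```

Call:
servo_tool(
  steps=[
    {"hand": 1, "dp": [0.01, 0, 0], "twist": [0, 0, 0]},
    {"hand": 1, "dp": [0.01, 0, 0], "twist": [0, 0, 0]},
  ],
)

```text
t: 14.75
ee_pos: [0.5074, 0.0404, 0.0597]
ee_rot: [[1.0, 0.021, -0.0], [0.021, -1.0, -0.0], [-0.0, 0.0, -1.0]]
wrist_force: [-0.2, -0.6, -2.0]
finger_gap: 0.191
```

Call:
servo_tool(
  steps=[
    {"hand": 1, "dp": [0.01, 0, 0], "twist": [0, 0, 0]},
    {"hand": 1, "dp": [0.01, 0, 0], "twist": [0, 0, 0]},
  ],
)

```text
t: 15.0
ee_pos: [0.5086, 0.0405, 0.0598]
ee_rot: [[1.0, 0.021, 0.0], [0.021, -1.0, 0.0], [0.0, -0.0, -1.0]]
wrist_force: [-0.4, 0.7, -0.6]
finger_gap: 0.188
```

Call:
servo_tool(
  steps=[
    {"hand": 1, "dp": [0.01, 0, 0], "twist": [0, 0, 0]},
    {"hand": 1, "dp": [0.01, 0, 0], "twist": [0, 0, 0]},
  ],
)

```text
t: 15.25
ee_pos: [0.5089, 0.0405, 0.0594]
ee_rot: [[1.0, 0.021, -0.002], [0.021, -1.0, -0.0], [-0.002, -0.0, -1.0]]
wrist_force: [-5.0, 0.5, 0.6]
finger_gap: 0.189
```

Call:
servo_tool(
  steps=[
    {"hand": 1, "dp": [0.008, 0, -0.01], "twist": [0, 0, 0]},
    {"hand": 1, "dp": [0.005, 0, -0.005], "twist": [0, 0, 0]},
    {"hand": 1, "dp": [0, 0, 0], "twist": [0, 0, 0]},
  ],
)

```text
t: 15.62
ee_pos: [0.509, 0.0405, 0.0598]
ee_rot: [[1.0, 0.021, -0.003], [0.021, -1.0, -0.0], [-0.003, -0.0, -1.0]]
wrist_force: [-6.3, 0.1, -0.5]
finger_gap: 0.188
```

```bash
python3 - <<'E'
from h import *
s=env.sense(); print(s['t'],s['ee_pos'],s['ee_rot'][:,0],s['wrist_force'],s['moment'])
E
```

```text
15.625 [0.50898454 0.04053853 0.05984636] [ 0.9997768   0.02086088 -0.00334258] [-6.30376484  0.14807102 -0.47673715] [-0.05297084  1.18607304 -0.04744006]
```

Call:
servo_tool(
  steps=[
    {"hand": 1, "dp": [0.01, 0, -0.003], "twist": [0, 0, 0]},
    {"hand": 1, "dp": [0.01, 0, -0.003], "twist": [0, 0, 0]},
    {"hand": 1, "dp": [0, 0, 0], "twist": [0, 0, 0]},
  ],
)

```text
t: 16.0
ee_pos: [0.5091, 0.0405, 0.0597]
ee_rot: [[1.0, 0.021, -0.006], [0.021, -1.0, -0.0], [-0.006, -0.0, -1.0]]
wrist_force: [-11.2, 0.1, 0.4]
finger_gap: 0.191
```

Call:
servo_tool(
  steps=[
    {"hand": 1, "dp": [0, 0, 0], "twist": [0, 0, 0]},
  ],
)

```text
t: 16.12
ee_pos: [0.5091, 0.0406, 0.0597]
ee_rot: [[1.0, 0.021, -0.006], [0.021, -1.0, -0.0], [-0.006, -0.0, -1.0]]
wrist_force: [-11.0, 0.3, 0.0]
finger_gap: 0.189
```

Call:
servo_tool(
  steps=[
    {"hand": 1, "dp": [0.01, 0, -0.01], "twist": [0, 0, 0]},
    {"hand": 1, "dp": [0.01, 0, -0.006], "twist": [0, 0, 0]},
    {"hand": 1, "dp": [0, 0, 0], "twist": [0, 0, 0]},
    {"hand": 1, "dp": [0, 0, 0], "twist": [0, 0, 0]},
  ],
)

```text
t: 16.62
ee_pos: [0.5092, 0.0406, 0.0601]
ee_rot: [[1.0, 0.021, -0.008], [0.021, -1.0, -0.0], [-0.008, -0.0, -1.0]]
wrist_force: [-12.7, 0.3, 0.4]
finger_gap: 0.188
```

```bash
python3 - <<'E'
from h import *
s=env.sense(); print(s['t'],s['ee_pos'],s['ee_rot'][:,0],s['wrist_force'],s['moment'])
im=save('wrist','w10.png')
cv2.imwrite('pics/w10z.png',cv2.resize(im[0:80,225:335],None,fx=7,fy=7,interpolation=cv2.INTER_CUBIC))
E
```

```text
16.625 [0.50918108 0.04059457 0.06005618] [ 0.99974878  0.02093132 -0.00801559] [-12.69785377   0.27029878   0.39523279] [-0.16098327  2.20312413 -0.00780491]
```

View pics/w10z.png

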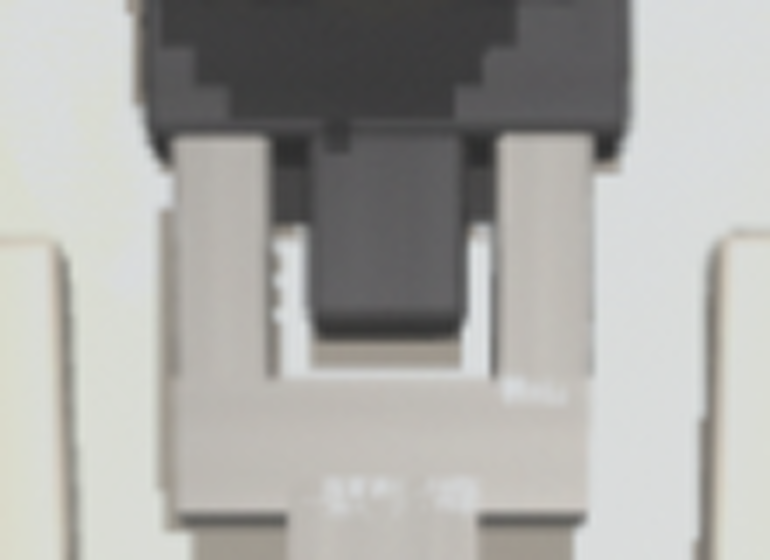

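Call:
servo_tool(
  steps=[
    {"hand": 1, "dp": [0.007, 0, 0], "twist": [0, 0, 0]},
    {"hand": 1, "dp": [0.006, 0, 0], "twist": [0, 0, 0]},
    {"hand": 1, "dp": [0, 0, 0], "twist": [0, 0, 0]},
  ],
)

```text
t: 17.05
ee_pos: [0.5092, 0.0406, 0.0598]
ee_rot: [[1.0, 0.021, -0.01], [0.021, -1.0, -0.0], [-0.01, -0.0, -1.0]]
wrist_force: [-16.0, -1.1, 0.8]
finger_gap: 0.191
```

Call:
servo_tool(
  steps=[
    {"hand": 1, "dp": [0, 0, 0], "twist": [0, 0, 0]},
  ],
)

```text
t: 17.18
ee_pos: [0.5092, 0.0406, 0.0598]
ee_rot: [[1.0, 0.021, -0.01], [0.021, -1.0, -0.0], [-0.01, -0.0, -1.0]]
wrist_force: [-16.0, -1.5, 1.9]
finger_gap: 0.186
```

Call:
servo_tool(
  steps=[
    {"hand": 1, "dp": [0, 0, 0], "twist": [0, 0, 0]},
    {"hand": 1, "dp": [0, 0, 0], "twist": [0, 0, 0]},
    {"hand": 1, "dp": [0, 0, 0], "twist": [0, 0, 0]},
    {"hand": 1, "dp": [0, 0, 0], "twist": [0, 0, 0]},
  ],
)

```text
t: 17.68
ee_pos: [0.5092, 0.0406, 0.0598]
ee_rot: [[1.0, 0.021, -0.01], [0.021, -1.0, -0.0], [-0.01, -0.0, -1.0]]
wrist_force: [-15.5, -0.8, 1.7]
finger_gap: 0.188
```

Call:
servo_tool(
  steps=[
    {"hand": 1, "dp": [0, 0, 0], "twist": [0, 0, 0]},
    {"hand": 1, "dp": [0, 0, 0], "twist": [0, 0, 0]},
    {"hand": 1, "dp": [0, 0, 0], "twist": [0, 0, 0]},
    {"hand": 1, "dp": [0, 0, 0], "twist": [0, 0, 0]},
  ],
)

```text
t: 18.18
ee_pos: [0.5092, 0.0406, 0.0598]
ee_rot: [[1.0, 0.021, -0.01], [0.021, -1.0, -0.0], [-0.01, -0.0, -1.0]]
wrist_force: [-15.8, -0.7, 0.9]
finger_gap: 0.189
```

Call:
servo_tool(
  steps=[
    {"hand": 1, "dp": [0, 0, 0], "twist": [0, 0, 0]},
    {"hand": 1, "dp": [0, 0, 0], "twist": [0, 0, 0]},
    {"hand": 1, "dp": [0, 0, 0], "twist": [0, 0, 0]},
  ],
)

```text
t: 18.55
ee_pos: [0.5092, 0.0406, 0.0598]
ee_rot: [[1.0, 0.021, -0.01], [0.021, -1.0, -0.0], [-0.01, -0.0, -1.0]]
wrist_force: [-16.4, -1.1, 2.1]
finger_gap: 0.19
```

Held at 15.5–16.4 N for about 1.5 s with no further motion. Now I'll back out along the lane and check the clip.

Call:
servo_tool(
  steps=[
    {"hand": 1, "dp": [-0.04, 0, 0], "twist": [0, 0, 0]},
    {"hand": 1, "dp": [-0.06, 0, 0], "twist": [0, 0, 0]},
    {"hand": 1, "dp": [-0.1, 0, 0], "twist": [0, 0, 0]},
    {"hand": 1, "dp": [-0.25, 0, 0], "twist": [0, 0, 0]},
    {"hand": 1, "dp": [-0.35, 0, 0], "twist": [0, 0, 0]},
    {"hand": 1, "dp": [-0.35, 0, -0.1], "twist": [0, 0, 0]},
    {"hand": 1, "dp": [-0.15, 0, -0.3], "twist": [0, 0, 0]},
    {"hand": 1, "dp": [0, 0, -0.4], "twist": [0, 0, 0]},
    {"hand": 1, "dp": [0, 0, -0.2], "twist": [0, 0, 0]},
    {"hand": 1, "dp": [0, 0, 0], "twist": [0, 0, 0]},
    {"hand": 1, "dp": [0, 0, 0], "twist": [0, 0, 0]},
  ],
)

```text
t: 19.92
ee_pos: [0.4353, 0.0389, 0.1211]
ee_rot: [[1.0, 0.021, -0.001], [0.021, -1.0, -0.0], [-0.001, -0.0, -1.0]]
wrist_force: [-0.6, 0.3, -0.8]
finger_gap: 0.189
```

```bash
python3 - <<'E'
from h import *
s=env.sense(); print(s['t'],s['ee_pos'],s['ee_rot'],s['wrist_force'],s['moment'])
im=save('wrist','w11.png')
im=save('scene','s11.png'); cv2.imwrite('pics/s11z.png',cv2.resize(im[195:255,295:360],None,fx=9,fy=9,interpolation=cv2.INTER_CUBIC))
im=save('top','t11.png'); cv2.imwrite('pics/t11z.png',cv2.resize(im[120:200,235:300],None,fx=7,fy=7,interpolation=cv2.INTER_CUBIC))
E
```

```text
19.925 [0.43530852 0.0389423  0.12112699] [[ 9.99784225e-01  2.07471296e-02 -1.02964129e-03]
 [ 2.07471222e-02 -9.99784755e-01 -1.79150643e-05]
 [-1.02979135e-03 -3.45089495e-06 -9.99999470e-01]] [-0.63497868  0.34297469 -0.84539032] [0.01920624 0.21052356 0.01073509]
```

View pics/s11z.png

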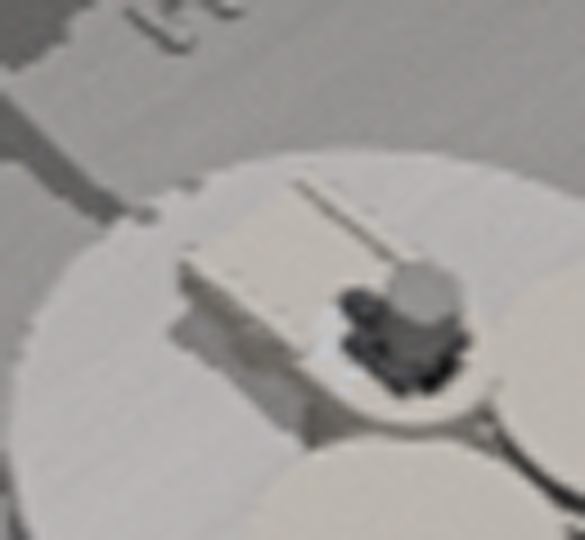

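View pics/t11z.png

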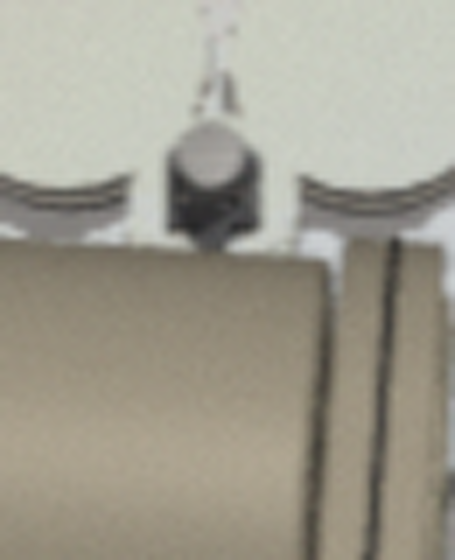

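View pics/w11.png

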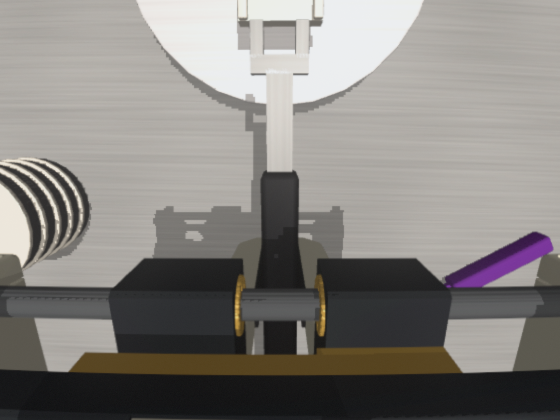

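```bash
python3 - <<'E'
from h import *
for f in ('w4','w5','w11'):
    g=cv2.cvtColor(cv2.imread(f'pics/{f}.png'),cv2.COLOR_BGR2GRAY).astype(float)
    print(f,g[14:24,257].astype(int),g[166:178,280].astype(int),g[72:78,252].astype(int),g[40,246:268:1].astype(int))
s=env.sense()
p,A=plan([.4821,-.3105,.125],down(-9.29),10,1)
p,A=plan([.4821,-.3105,.045],down(-9.29),3,1,p,A)
E
```

```text
w4 [179 177 176 175 173 177 211 214 214 215] [203 203 202 202 198 161  87  50  49  50  52  54] [216 169 112 107 124 126] [179 179 179 177 196 212 212 212 213 216 217 217 216 216 215 216 193 158
 168 181 183 184]
w5 [235 235 235 235 233 210 205 204 204 204] [197 196 195 195 191 155  84  52  48  52  53  56] [206 148 113 166 228 236] [173 174 172 169 184 202 202 202 204 206 207 208 207 206 206 207 189 155
 159 171 172 172]
w11 [237 237 237 237 235 214 208 207 207 207] [199 198 198 197 193 157  86  52  51  52  53  56] [208 149 114 168 229 237] [173 174 173 170 186 204 205 205 207 208 210 210 210 209 209 209 191 156
 161 172 174 172]
[{"hand": 1, "dp": [0.066, 0.584, -0.007], "twist": [0.0, 0.0, 0.018]}, {"hand": 1, "dp": [0.077, 0.583, -0.007], "twist": [0.0, 0.0, 0.018]}, {"hand": 1, "dp": [0.087, 0.581, -0.007], "twist": [0.0, 0.0, 0.018]}, {"hand": 1, "dp": [0.098, 0.58, -0.007], "twist": [0.0, 0.0, 0.018]}, {"hand": 1, "dp": [0.108, 0.578, -0.007], "twist": [0.0, 0.0, 0.018]}, {"hand": 1, "dp": [0.118, 0.575, -0.007], "twist": [0.0, 0.0, 0.019]}, {"hand": 1, "dp": [0.129, 0.573, -0.007], "twist": [0.0, 0.0, 0.018]}, {"hand": 1, "dp": [0.14, 0.571, -0.007], "twist": [0.0, 0.001, 0.019]}, {"hand": 1, "dp": [0.151, 0.568, -0.007], "twist": [0.0, 0.0, 0.018]}, {"hand": 1, "dp": [0.161, 0.565, -0.006], "twist": [0.0, 0.001, 0.019]}]
end [ 0.4821 -0.3105  0.125 ]
[{"hand": 1, "dp": [0.0, 0.0, 0.444], "twist": [0.0, 0.0, 0.0]}, {"hand": 1, "dp": [0.0, 0.0, 0.445], "twist": [0.0, 0.0, 0.0]}, {"hand": 1, "dp": [-0.001, 0.0, 0.444], "twist": [0.0, 0.0, 0.0]}]
end [ 0.4821 -0.3105  0.045 ]
```

No slip. Moving back over the rest.

Call:
servo_tool(
  steps=[
    {"hand": 1, "dp": [0.066, 0.584, -0.007], "twist": [0.0, 0.0, 0.018]},
    {"hand": 1, "dp": [0.077, 0.583, -0.007], "twist": [0.0, 0.0, 0.018]},
    {"hand": 1, "dp": [0.087, 0.581, -0.007], "twist": [0.0, 0.0, 0.018]},
    {"hand": 1, "dp": [0.098, 0.58, -0.007], "twist": [0.0, 0.0, 0.018]},
    {"hand": 1, "dp": [0.108, 0.578, -0.007], "twist": [0.0, 0.0, 0.018]},
    {"hand": 1, "dp": [0.118, 0.575, -0.007], "twist": [0.0, 0.0, 0.019]},
    {"hand": 1, "dp": [0.129, 0.573, -0.007], "twist": [0.0, 0.0, 0.018]},
    {"hand": 1, "dp": [0.14, 0.571, -0.007], "twist": [0.0, 0.0, 0.019]},
    {"hand": 1, "dp": [0.151, 0.568, -0.007], "twist": [0.0, 0.0, 0.018]},
    {"hand": 1, "dp": [0.161, 0.565, -0.006], "twist": [0.0, 0.0, 0.019]},
    {"hand": 1, "dp": [0.0, 0.0, 0.444], "twist": [0.0, 0.0, 0.0]},
    {"hand": 1, "dp": [0.0, 0.0, 0.445], "twist": [0.0, 0.0, 0.0]},
    {"hand": 1, "dp": [0, 0, 0], "twist": [0, 0, 0]},
    {"hand": 1, "dp": [0, 0, 0], "twist": [0, 0, 0]},
  ],
)

```text
t: 21.82
ee_pos: [0.4831, -0.3106, 0.0734]
ee_rot: [[0.987, -0.161, 0.0], [-0.161, -0.987, -0.0], [0.0, 0.0, -1.0]]
wrist_force: [-0.2, -0.7, -1.7]
finger_gap: 0.187
```

```bash
python3 - <<'E'
from h import *
s=env.sense(); print(s['t'],s['ee_pos'],s['ee_rot'],s['wrist_force'])
p,A=plan([.4821,-.3105,.0255],down(-9.29),8,1)
E
```

```text
21.825 [ 0.48305389 -0.3105849   0.07335701] [[ 9.86899838e-01 -1.61333968e-01  2.44289788e-04]
 [-1.61333930e-01 -9.86899861e-01 -1.67897743e-04]
 [ 2.68177167e-04  1.26286024e-04 -9.99999956e-01]] [-0.20141092 -0.70492741 -1.65783638]
[{"hand": 1, "dp": [-0.002, 0.0, 0.1], "twist": [0.0, 0.0, 0.0]}, {"hand": 1, "dp": [-0.002, 0.0, 0.1], "twist": [0.0, 0.0, 0.0]}, {"hand": 1, "dp": [-0.002, 0.0, 0.1], "twist": [0.0, 0.0, 0.0]}, {"hand": 1, "dp": [-0.002, 0.0, 0.1], "twist": [0.0, 0.0, 0.0]}, {"hand": 1, "dp": [-0.002, 0.0, 0.099], "twist": [0.0, 0.0, 0.0]}, {"hand": 1, "dp": [-0.002, 0.0, 0.1], "twist": [0.0, 0.0, 0.0]}, {"hand": 1, "dp": [-0.002, 0.001, 0.099], "twist": [0.0, 0.0, 0.0]}, {"hand": 1, "dp": [-0.002, 0.0, 0.1], "twist": [0.0, 0.0, 0.0]}]
end [ 0.4821 -0.3105  0.0255]
```

Call:
servo_tool(
  steps=[
    {"hand": 1, "dp": [-0.008, 0, 0.2], "twist": [0, 0, 0]},
    {"hand": 1, "dp": [-0.008, 0, 0.2], "twist": [0, 0, 0]},
    {"hand": 1, "dp": [0, 0, 0.2], "twist": [0, 0, 0]},
    {"hand": 1, "dp": [0, 0, 0.12], "twist": [0, 0, 0]},
    {"hand": 1, "dp": [0, 0, 0.06], "twist": [0, 0, 0]},
    {"hand": 1, "dp": [0, 0, 0.01], "twist": [0, 0, 0]},
    {"hand": 1, "dp": [0, 0, 0], "twist": [0, 0, 0]},
  ],
)

```text
t: 22.7
ee_pos: [0.482, -0.3105, 0.0257]
ee_rot: [[0.987, -0.162, 0.0], [-0.162, -0.987, -0.0], [0.0, 0.0, -1.0]]
wrist_force: [-0.4, 0.0, -1.2]
finger_gap: 0.187
```

```bash
python3 - <<'E'
from h import *
s=env.sense(); print(s['t'],s['ee_pos'],s['ee_rot'][:,0],s['wrist_force'],s['moment'])
im=save('wrist','w12.png')
E
```

```text
22.7 [ 0.48204901 -0.31050762  0.02568533] [ 9.86866568e-01 -1.61536817e-01  4.82703386e-04] [-0.35177823  0.03942058 -1.18984035] [0.0580515  0.13330083 0.04788097]
```

View pics/w12.png

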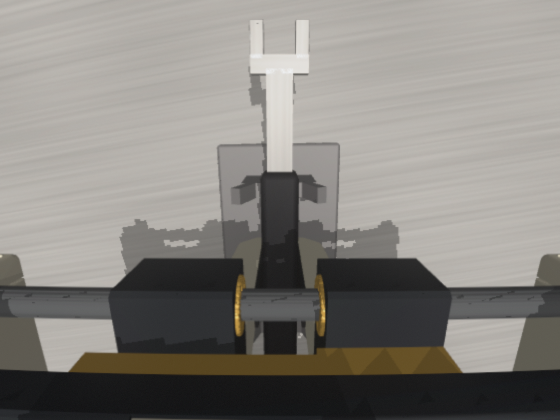

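Call:
servo_tool(
  steps=[
    {"hand": 1, "dp": [0, 0, 0.01], "twist": [0, 0, 0]},
    {"hand": 1, "dp": [0, 0, 0], "twist": [0, 0, 0]},
    {"hand": 0.4, "dp": [0, 0, 0], "twist": [0, 0, 0]},
    {"hand": 0, "dp": [0, 0, 0], "twist": [0, 0, 0]},
    {"hand": -0.5, "dp": [0, 0, 0], "twist": [0, 0, 0]},
    {"hand": -1, "dp": [0, 0, 0], "twist": [0, 0, 0]},
    {"hand": -1, "dp": [0, 0, 0], "twist": [0, 0, 0]},
    {"hand": -1, "dp": [0, 0, 0], "twist": [0, 0, 0]},
    {"hand": -1, "dp": [0, 0, 0], "twist": [0, 0, 0]},
  ],
)

```text
t: 23.88
ee_pos: [0.4818, -0.3103, 0.0248]
ee_rot: [[0.987, -0.162, -0.0], [-0.162, -0.987, -0.0], [-0.0, 0.0, -1.0]]
wrist_force: [-0.0, 0.3, 0.2]
finger_gap: 0.891
```

Call:
servo_tool(
  steps=[
    {"hand": -1, "dp": [0, 0, -0.2], "twist": [0, 0, 0]},
    {"hand": -1, "dp": [0, 0, -0.5], "twist": [0, 0, 0]},
    {"hand": -1, "dp": [0, 0, -0.7], "twist": [0, 0, 0]},
    {"hand": -1, "dp": [0, 0, -0.7], "twist": [0, 0, 0]},
    {"hand": -1, "dp": [-0.53, -0.1, -0.7], "twist": [0, 0, 0]},
    {"hand": -1, "dp": [0, 0, -0.1], "twist": [0, 0, 0]},
    {"hand": -1, "dp": [0, 0, 0], "twist": [0, 0, 0]},
    {"hand": -1, "dp": [0, 0, 0], "twist": [0, 0, 0]},
  ],
)

```text
t: 24.88
ee_pos: [0.4511, -0.2989, 0.1973]
ee_rot: [[0.987, -0.161, -0.002], [-0.161, -0.987, 0.001], [-0.002, -0.001, -1.0]]
wrist_force: [0.2, 1.2, 0.4]
finger_gap: 0.996
```

```bash
python3 - <<'E'
from h import *
import pickle
s=env.sense(); c=env.calibration('wrist'); print(s['t'],s['ee_pos'],s['ee_rot'][:,0],s['wrist_force'],s['finger_gap'])
im=save('wrist','w13.png'); pickle.dump(c,open('w13.pkl','wb'))
im=save('top','t13.png')
im=save('scene','s13.png')
E
```

```text
24.875 [ 0.45106127 -0.29886283  0.19727813] [ 0.98688729 -0.16139882 -0.00197276] [0.19364666 1.2113457  0.37559956] 0.9960964796768825
```

View pics/w13.png

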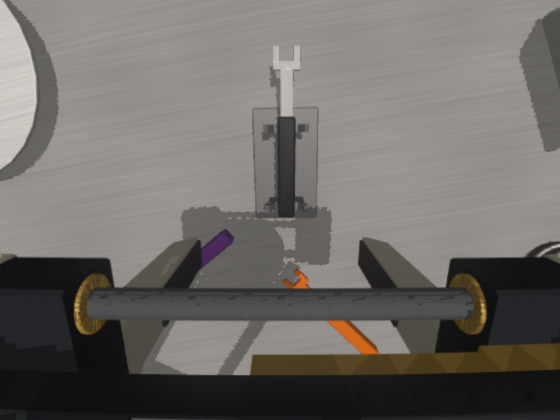

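View pics/t13.png

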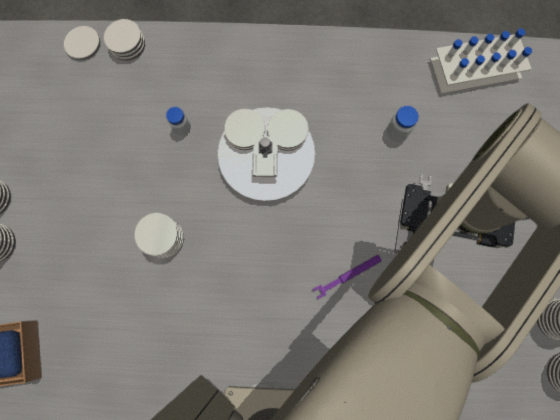

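The fork lies in its rest as before. There's time to check the clip closely, so I'll move the wrist camera over the carousel.

```bash
python3 - <<'E'
from h import *
import pickle
c=pickle.load(open('w13.pkl','rb'))
g=cv2.cvtColor(cv2.imread('pics/w13.png'),cv2.COLOR_BGR2GRAY).astype(float)
print([(r,int(g[r,287])) for r in list(range(114,119))+list(range(212,220))], g[48,268:304].astype(int), g[40:50,277].astype(int))
t0=cv2.imread('pics/top0.png').astype(int);t1=cv2.imread('pics/t13.png').astype(int)
d=abs(t0-t1).sum(2)
for n,(u,v) in dict(A=(404,120),B=(177,120),stack=(158,236),purple=(347,277),plate=(266,150)).items():
    print(n,(d[v-30:v+30,u-30:u+30]>60).sum())
plan([.55,.04,.2],down(1.2),9,-1,nd=2)
E
```

```text
[(114, 182), (115, 176), (116, 129), (117, 63), (118, 56), (212, 42), (213, 42), (214, 39), (215, 38), (216, 38), (217, 69), (218, 129), (219, 139)] [146 145 144 145 149 175 179 182 183 183 181 144 141 144 145 145 145 145
 146 145 146 146 147 147 145 134 176 184 185 186 184 181 142 147 149 149] [143 144 147 147 147 151 180 182 183 183]
A 0
B 0
stack 0
purple 1598
plate 307
[{"hand": -1, "dp": [0.08, -0.65, 0.0], "twist": [0.0, 0.0, -0.02]}, {"hand": -1, "dp": [0.09, -0.65, -0.01], "twist": [0.0, 0.0, -0.02]}, {"hand": -1, "dp": [0.11, -0.64, 0.0], "twist": [0.0, 0.0, -0.02]}, {"hand": -1, "dp": [0.12, -0.64, -0.01], "twist": [0.0, 0.0, -0.02]}, {"hand": -1, "dp": [0.13, -0.64, 0.0], "twist": [0.0, 0.0, -0.02]}, {"hand": -1, "dp": [0.14, -0.64, -0.01], "twist": [0.0, 0.0, -0.02]}, {"hand": -1, "dp": [0.16, -0.64, 0.0], "twist": [0.0, 0.0, -0.02]}, {"hand": -1, "dp": [0.17, -0.63, -0.01], "twist": [0.0, 0.0, -0.02]}, {"hand": -1, "dp": [0.18, -0.63, 0.0], "twist": [0.0, 0.0, -0.02]}]
end [0.55   0.0402 0.2   ]
```

Call:
servo_tool(
  steps=[
    {"hand": -1, "dp": [0.08, -0.65, 0.0], "twist": [0.0, 0.0, -0.02]},
    {"hand": -1, "dp": [0.09, -0.65, -0.01], "twist": [0.0, 0.0, -0.02]},
    {"hand": -1, "dp": [0.11, -0.64, 0.0], "twist": [0.0, 0.0, -0.02]},
    {"hand": -1, "dp": [0.12, -0.64, -0.01], "twist": [0.0, 0.0, -0.02]},
    {"hand": -1, "dp": [0.13, -0.64, 0.0], "twist": [0.0, 0.0, -0.02]},
    {"hand": -1, "dp": [0.14, -0.64, -0.01], "twist": [0.0, 0.0, -0.02]},
    {"hand": -1, "dp": [0.16, -0.64, 0.0], "twist": [0.0, 0.0, -0.02]},
    {"hand": -1, "dp": [0.17, -0.63, -0.01], "twist": [0.0, 0.0, -0.02]},
    {"hand": -1, "dp": [0.18, -0.63, 0.0], "twist": [0.0, 0.0, -0.02]},
    {"hand": -1, "dp": [0, 0, 0], "twist": [0, 0, 0]},
    {"hand": -1, "dp": [0, 0, 0], "twist": [0, 0, 0]},
  ],
)

```text
t: 26.4
ee_pos: [0.5501, 0.0394, 0.2004]
ee_rot: [[1.0, 0.018, -0.002], [0.018, -1.0, -0.0], [-0.002, 0.0, -1.0]]
wrist_force: [-0.8, 0.3, -0.1]
finger_gap: 1.0
```

```bash
python3 - <<'E'
from h import *
import pickle
s=env.sense(); c=env.calibration('wrist'); print(s['t'],s['ee_pos'])
im=save('wrist','w14.png'); pickle.dump(c,open('w14.pkl','wb'))
top=save('top','t14.png'); cv2.imwrite('pics/t14z.png',cv2.resize(top[165:265,370:470],None,fx=6,fy=6,interpolation=cv2.INTER_CUBIC))
cv2.imwrite('pics/w14z.png',cv2.resize(im[75:190,230:330],None,fx=5.2,fy=5.2,interpolation=cv2.INTER_CUBIC))
u,v=proj(c,[.6432,.0422,.081]); print('axle@81',u,v)
g=cv2.cvtColor(im,cv2.COLOR_BGR2GRAY).astype(int)
ax=np.array([.6432,.0422]);d=np.array([.99978,.0209]);n=np.array([-.0209,.99978])
def P(dx,dy): return proj(c,[*(ax+d*dx+n*dy),.081])
for dy in (-.012,-.01,.01,.012,0):
    print(dy,[int(cv2.remap(g.astype(np.float32),np.float32([[P(x/1000,dy)[0]]]),np.float32([[P(x/1000,dy)[1]]]),1)[0,0]) for x in range(-32,-10)])
E
```

```text
26.4 [0.55006421 0.03944473 0.20037067]
axle@81 277.2225494104205 104.88327619960596
-0.012 [190, 190, 190, 189, 189, 190, 190, 190, 190, 190, 191, 191, 190, 182, 156, 127, 95, 85, 85, 86, 89, 90]
-0.01 [190, 190, 190, 190, 190, 190, 190, 190, 191, 191, 190, 190, 190, 182, 154, 124, 94, 85, 85, 86, 89, 92]
0.01 [189, 190, 190, 190, 190, 190, 191, 190, 190, 190, 190, 190, 189, 182, 156, 123, 91, 82, 80, 74, 70, 70]
0.012 [190, 190, 190, 189, 189, 190, 190, 190, 191, 191, 190, 191, 190, 184, 157, 125, 92, 84, 85, 85, 87, 79]
0 [190, 190, 190, 188, 162, 112, 86, 87, 87, 89, 89, 89, 89, 89, 89, 86, 80, 78, 70, 69, 70, 85]
```

View pics/w14z.png

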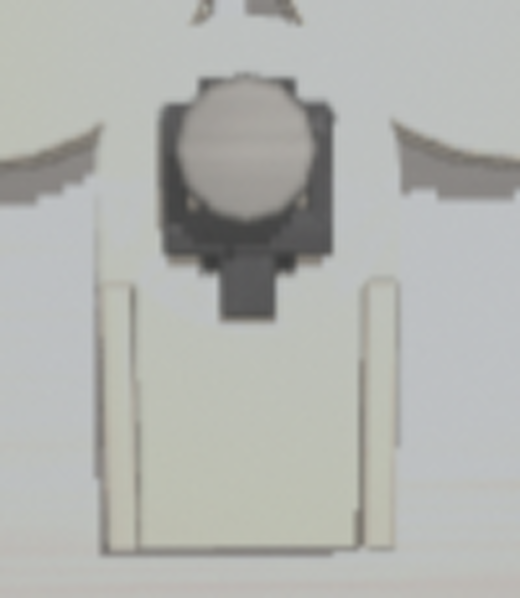

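View pics/t14z.png

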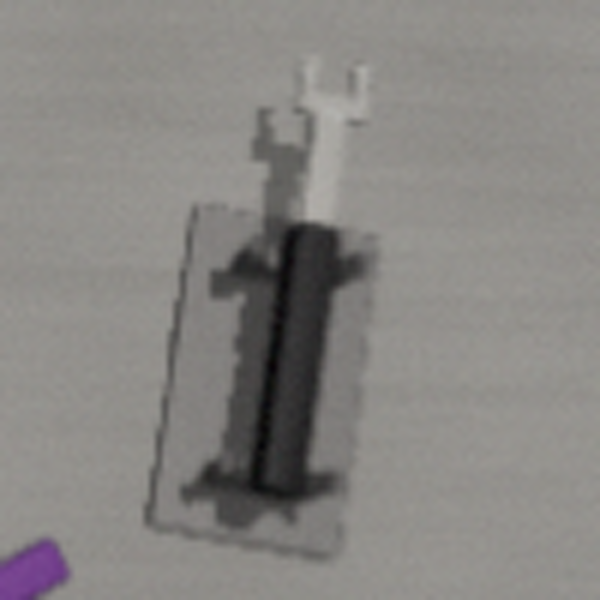

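```bash
python3 - <<'E'
from h import *
print(env.sense()['t'],env.close_job())
E
```

```text
the job is handed in; nothing more can be done
26.5 None
```

The clip is on the axle and seated, the fork is back on its rest, and I handed the job in at 26.5 s.

**Push:** I gripped the black-handled fork and pushed the clip along the lane with its tail between the prongs. The force rose to about 6 N, dropped to nearly zero at the snap, then rose steeply when the bore bottomed on the axle.

**Lean:** I held 15.5–16.4 N for about 1.5 s. The highest reading I saw was 16.4 N, but force is only reported at the end of each move call. The clip did not move during the hold.

**Last checks:**
- **Clip:** the tail end measured 27.5 mm behind the axle's middle, against 27 mm nominal. The fork's stopping point put the bore's middle about 0.5 mm past the axle's middle. These two differ in opposite directions, both within the 1 mm limit and the camera's roughly 2 mm calibration.
- **Fork:** the wrist view just before release looked the same as after the grasp, and the top view afterwards looked the same as at the start.
- **Bystanders:** bottle_a, bottle_b and the dish stack showed no change in the top view, and nothing was touching the gripper at hand-in.

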